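Latch the lid of a board transit case

ROBOT

A 6-joint arm with a two-finger parallel gripper is mounted at the origin on the work surface. World frame = base frame: x ahead of the robot, y to its left, z up, the work surface at z = 0. Lengths are in m, angles in rad, forces in N, time in s.
With the tool pointing down it reaches from about 0.325 to 0.85 m from the base axis. Payload 4.4 kg.
Tool frame: the origin (TCP) lies midway between the tips of the shut fingers; the grasp point (between the pads) lies 19 mm behind it; z points along the fingers, y is the direction in which the jaws open and shut (so a half turn about z gives the same grasp; the last joint's range is limited). The gripper opens to 94 mm and grips with 3 to 60 N. Pads are 16 mm wide; open, the fingers measure 119 mm over their backs; the gripper's body (75 mm by 177 mm) begins 78 mm behind the grasp point.
Start: joints at [1.119, 0.207, 1.542, -0, 1.393, -0.15], TCP at [0.171, 0.549, 0.205] pointing down, gripper open.
Joint ranges: [-2.73, 2.73], [-0.86, 2.22], [0.23, 2.46], [-1.11, 4.25], [0.08, 2.63], [-2.82, 2.82]. Speed limits (rad/s): [2.79, 2.79, 3.14, 3.14, 3.14, 3.14].

INTERFACE

Orientations are given as [roll, pitch, yaw] about the fixed x, y, z axes, in that order (R = Rz(yaw) Ry(pitch) Rx(roll)).
In Python, from workcell import arm, vision, ticket gives the robot as it stands.
- The arm moves only by the tool carry_out, never from a script. Its argument "plan" is a list of rows, each an object of numbers: "fingers": the gripper command: -1 is fully open, 1 is shut, values between are in proportion; "tx", "ty", "tz": the shift along the tool's x, y, z in m; "ax", "ay", "az": the turn, a rotation vector about the tool's x, y, z in degrees. In form: [{"fingers": .., "tx": .., "ty": .., "tz": .., "ax": .., "ay": .., "az": ..}, ...]. A call has 1 to 20 rows; each row is the pose to reach, as a shift and turn from the pose commanded when the call began, along the tool's axes at that moment; what a row does not reach only later rows make up. A row lasts 1/10 s, in which the tool goes at most 50 mm and 8.59 degrees, less where a joint would pass 70% of its speed; a pose out of reach is approached as far as the arm can. A call with a gripper value outside its range is refused whole. The fingers move at their own pace and stop on an object; the grip force is fixed at half the most. Time passes only in rows, so rows that repeat a pose let the fingers close. It gives the time, the measured TCP pose, the force and the opening at its end, in the units of the state.
- arm.sense(): the state, without advancing time (a new reading comes with each control period).
- vision.snapshot(name): name is "scene" or "side" or "wrist"; returns the picture (480x640x3 uint8, red, green, blue); there is no depth.
- vision.camera_info(name): a dict with "intrinsics" (3x3 intrinsics, pixels), "view" (4x4, takes a point from world to camera coordinates). Camera axes: x right, y up, looking along -z (the intrinsics and any distortion apply to the point x, -y, -z); pixel columns grow to the right and rows downward; lengths in m; the calibration is good to about 2 mm. The wrist camera is an equidistant fisheye: a pixel r from the principal point sees the ray r / f radians off the axis. A picture is of the moment at which its call begins: read the wrist's pose just before it. camera_info takes no time and is no camera call; for the wrist camera it gives the pose at the moment of the call.
- ticket.hand_in(): hands the job in, once; it reports no verdict.
The state is a dict: "t": time; "joints": joint angles; "joint_velocities": joint speeds; "joint_torque": joint torques, N m; "position": TCP position; "eef_rot": TCP orientation; "force": force on the tool from outside, world axes, zero at the start; "torque": the same for the moment, N m; "opening": opening from 0.0 (shut) to 1.0 (fully open).
Only numpy, scipy, OpenCV 4.12 (cv2) and the standard library are available. Lean on these libraries where they do the work, as an engineer would, in place of code of your own. Each camera call takes 0.05 s, during which the arm holds its last target.

TASK

The plywood transit case on the bench stands on its hinge edge with its lid ajar. Push the lid gently to against its rubber seal, hook the wire loop of the draw latch under the lip of the keeper on the lid, then press the lever down over centre until it lies fully home and the lid is drawn tight. Do not force the lid, the loop or the lever, leave everything else where it is, and let go.

Things in the scene. Friction and masses are not known exactly. Their poses are not given: they have to be found in the camera images.
- case: Plywood transit case, 150 deep (x) x 260 wide (y) x 180 high, fixed to the bench, standing on its hinge edge; origin under its middle on the bench, x points away from the lid. Seam at x=-20: the lid is the shell x -80 to -20, the body shell is x -20 to 70; both top panels are level at z=180 when shut. The draw latch straddles the seam on top, centred at y=0.
- lid (a joint): Angle of the lid, hinged along the bottom of the seam (case x=-20, z=20, axis along y): 0 = shut, grows as the top tips out to -x, stop at 0.20. Stiff hinge, stays where left; 2 to 4 N at the top edge moves it. At about 0.027 it meets a springy rubber seal (about 24 N per mm), so pushing leaves it there; only the latch draws it on, to 0.005 to 0.014.
- lever (a joint): Angle a of the latch's steel lever about lever_pivot (axis along case y): 0 = down, flat over the body shell and pointing to case +x; 1.57 = upright; stop at 2.1, leaning to the lid. Light friction, stays where left. With the loop hooked it draws taut at 1.1 to 1.5, needs 5 to 9 N at its tip near 0.8, passes centre between 0.5 and 0.2 and snaps down to 0.
- loop (a joint): Angle b of the wire loop on its pin in the lever (axis along case y), relative to the lever: the loop rises from pin to bar at b - a - 0.17 rad above the level, towards case -x. Light friction, stays where left. The pin is 16 mm from lever_pivot, at case x = 16 cos(a-0.2) and 16 sin(a-0.2) above it. Pulling the loop swings the lever along with it.
- lever_pivot (a point): Lever's pivot on the latch base, at case (0, 0, 200): 20 mm above the top panel.
- lever_tip (a point): Free end of the lever, 55 mm from its pivot. The lever is a plate 24 wide, 3 thick, its upper (pushed) face 6 mm off the pivot line, last 12 mm turned up a little; when down its top lies 206 to 209 mm above the bench.
- keeper_foot (a point): Point on the lid's top panel below the outer face of the keeper's wall (case (-58, 0, 180) when shut; the wall may stand up to 1.3 mm to -x of it). The keeper is packed up 0 to 13 mm off the panel, different each time and not reported: find its height by feel. Keeper: steel plate 1.5 thick, 24 wide, reaching 18 mm to -x of the wall; wall 11 high; a lip hooks 4 mm over and down to -x from its top, edge 5.7 mm above the plate.
- lid_edge (a point): Middle of the lid's outer top edge (case (-80, 0, 180) when shut), top of the upright panel that faces case -x, where the lid can be pushed.
- loop_bar (a point): Middle of the loop's cross bar. Loop: 4 mm steel wire, two straight legs 36 apart (40 over the outsides) and 77 long from pin to bar, the bar across their far ends; the keeper passes between the legs. Hooked, the bar lies on the keeper's plate in the slot, its centre 2 mm to -x of the wall. Landed 8 to 12 mm to -x of the wall it clears the lip and can be slid in along the plate.
- tape: Paper tape roll, 60 across, 19 high, lying on the case's body shell beside the latch; origin under its centre. Bystander.
- screwdriver: Screwdriver, 200 long, 26 thick, lying beside the case at its +y end; origin under its middle. Bystander.
- board: Circuit board on a metal tray, 150 x 90 x 12 (parts rise to 30), lying behind the case; origin under its centre. Bystander.
- plug: Grey terminal plug, 45 x 18 x 18, beside the case at its -y end; origin under its centre. Bystander.
- marker: Marker pen, 120 long, 17 thick, lying to the front left; origin under its middle. Bystander.
- drive: Drive module with heat-sink fins and open board, 200 x 85 x 60, to the right of the case; origin under its centre. Bystander.

How it is judged:
By the outcome, as a careful person would: the job done as asked, in the order asked, and still so for the second after the job is handed in, with the robot touching nothing.
It also fails if it takes over 72 s, if anything falls off the work surface, if the arm or the gripper's body presses on something with over 40 N, if the wrist force passes 120 N, or if a joint passes its speed limit or range.

## Working session

There is one attempt and no reset: what is moved stays moved. The work goes in short steps, Python scripts to look and compute and a tool call to move; the robot and the scene stay as the last step left them, time stands still between calls to the robot, and variables do not carry over. Pictures are saved under pics/ and viewed, and the job is handed in when it is done.

Besides the shell and the picture viewer there is one more tool, called after "Call:" as name(argument=value, ...) on one line, values as JSON. carry_out: Moves the arm, as the interface text tells. Its arguments: {"type":"object","properties":{"plan":{"type":"array","items":{"type":"object","properties":{"fingers":{"type":"number"},"tx":{"type":"number"},"ty":{"type":"number"},"tz":{"type":"number"},"ax":{"type":"number"},"ay":{"type":"number"},"az":{"type":"number"}}}}},"required":["plan"]}

```bash
mkdir -p pics; ls; cat > h.py <<'E'
import numpy as np, cv2
from workcell import arm, vision, ticket
def save(n,fn):
    im=vision.snapshot(n); cv2.imwrite('pics/'+fn,cv2.cvtColor(im,cv2.COLOR_RGB2BGR)); return im
E
python3 - <<'E'
from h import *
np.set_printoptions(precision=4,suppress=True)
s=arm.sense(); print(s)
for n in ['scene','side','wrist']:
    print(n,vision.camera_info(n)); save(n,n+'0.png')
E
```

```text
pics
{'t': 0.0, 'joints': array([ 1.1185,  0.2074,  1.5429,  0.    ,  1.3935, -0.1505]), 'joint_velocities': array([-0.    ,  0.0009, -0.001 ,  0.0008,  0.0016,  0.0006]), 'joint_torque': array([ -0.0022, -37.0881, -28.141 ,   0.0694,   0.0364,  -0.0002]), 'position': array([0.1706, 0.5483, 0.2043]), 'eef_rot': array([-3.1394, -0.0003,  2.8398]), 'force': array([-0.1325,  0.127 ,  0.0522]), 'torque': array([-0.0063, -0.016 ,  0.0336]), 'opening': 0.9983975580768792}
scene {'intrinsics': array([[574.773 ,   0.    , 320.3973],
       [  0.    , 574.773 , 240.2565],
       [  0.    ,   0.    ,   1.    ]]), 'view': array([[ 0.8623,  0.5064, -0.0017, -0.4367],
       [-0.3026,  0.5178,  0.8002,  0.0667],
       [ 0.4061, -0.6895,  0.5997, -1.5507],
       [ 0.    ,  0.    ,  0.    ,  1.    ]])}
side {'intrinsics': array([[466.77  ,   0.    , 311.6897],
       [  0.    , 466.77  , 232.8891],
       [  0.    ,   0.    ,   1.    ]]), 'view': array([[-0.9696, -0.2446, -0.0014,  0.5015],
       [ 0.1345, -0.538 ,  0.8322, -0.2219],
       [-0.2043,  0.8067,  0.5545, -0.9339],
       [ 0.    ,  0.    ,  0.    ,  1.    ]])}
wrist {'intrinsics': array([[371.6483,   0.    , 318.6934],
       [  0.    , 371.6483, 238.7703],
       [  0.    ,   0.    ,   1.    ]]), 'view': array([[ 0.2975,  0.9547, -0.0021, -0.5745],
       [-0.9206,  0.2862, -0.2655,  0.0258],
       [-0.2529,  0.0809,  0.9641, -0.3916],
       [ 0.    ,  0.    ,  0.    ,  1.    ]])}
```

View pics/scene0.png

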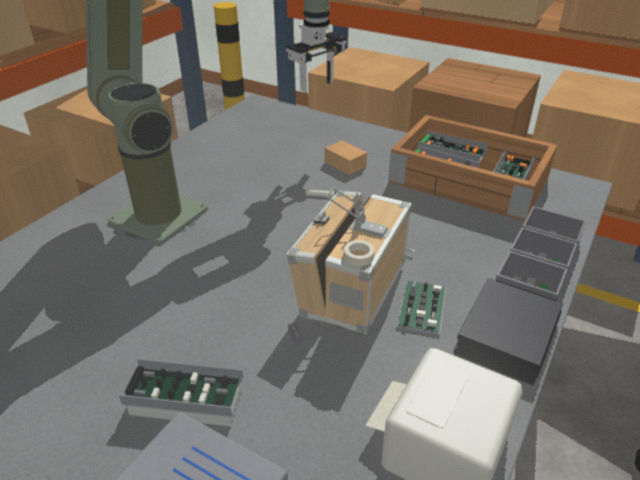

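View pics/side0.png

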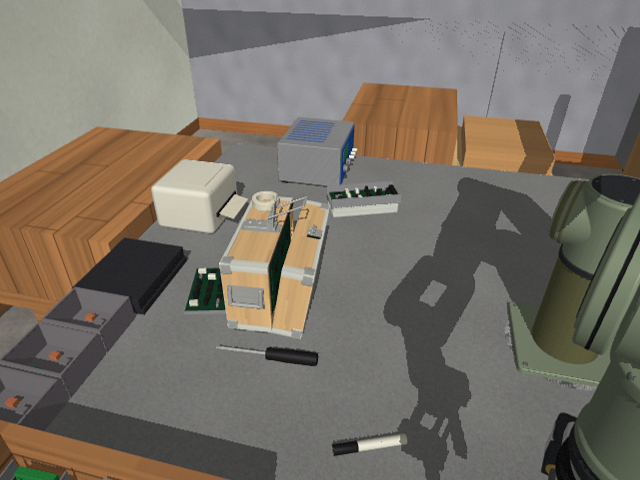

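View pics/wrist0.png

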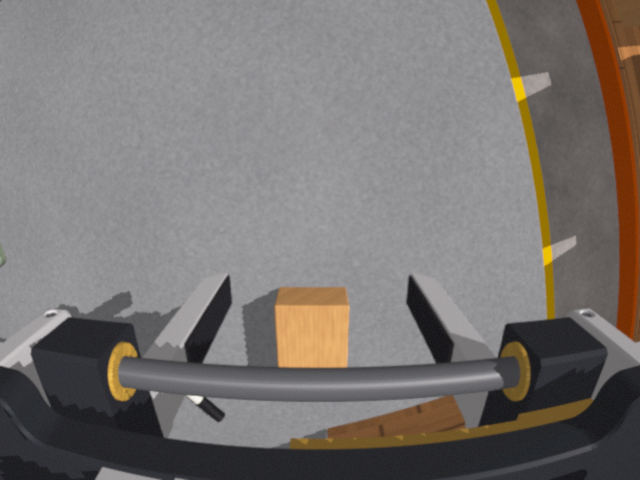

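The scene view shows the case around (350,260), lid to the lower left, the tape ring at (357,253), and the latch near (355,215). The side view shows the case around (270,265). I'll zoom in on both.

```bash
python3 - <<'E'
import cv2
a=cv2.imread('pics/scene0.png')[175:335,270:430]; cv2.imwrite('pics/sc_z.png',cv2.resize(a,(600*1,600),interpolation=cv2.INTER_CUBIC))
a=cv2.imread('pics/side0.png')[180:345,205:345]; cv2.imwrite('pics/si_z.png',cv2.resize(a,(500,589),interpolation=cv2.INTER_CUBIC))
E
```

```text
(no output)
```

View pics/sc_z.png

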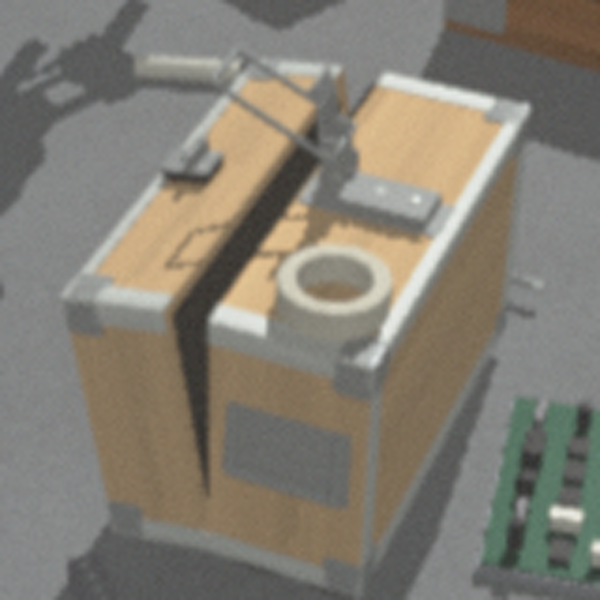

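View pics/si_z.png

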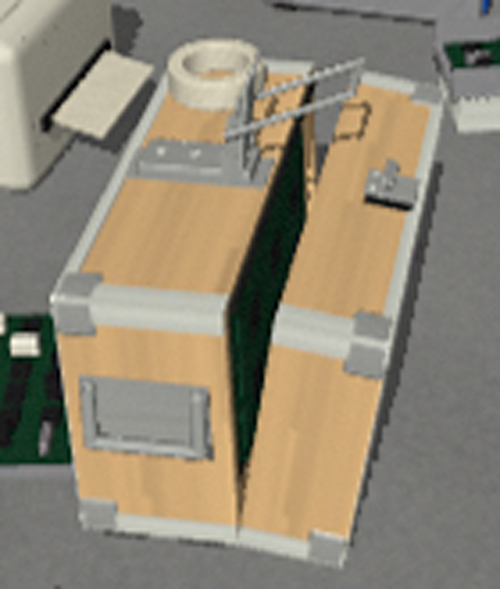

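```bash
cat >> h.py <<'E'
def ray(n,uv,ci=None):
    ci=ci or vision.camera_info(n); K=ci['intrinsics'];V=ci['view'];R=V[:3,:3];c=-R.T@V[:3,3]
    x=(uv[0]-K[0,2])/K[0,0]; y=(uv[1]-K[1,2])/K[1,1]
    if n=='wrist':
        r=np.hypot(x,y); k=np.sin(r)/r if r>1e-9 else 1; d=np.array([x*k,-y*k,-np.cos(r)])
    else: d=np.array([x,-y,-1.])
    return c,R.T@d
def onz(n,uv,z,ci=None):
    c,d=ray(n,uv,ci); return c+d*(z-c[2])/d[2]
def tri(*obs):  # (n,uv[,ci])
    A=np.zeros((3,3));b=np.zeros(3);L=[]
    for o in obs:
        c,d=ray(*o); d=d/np.linalg.norm(d);P=np.eye(3)-np.outer(d,d);A+=P;b+=P@c;L.append((c,P))
    p=np.linalg.solve(A,b); return p,[np.linalg.norm(P@(p-c))*1e3 for c,P in L]
def proj(n,p,ci=None):
    ci=ci or vision.camera_info(n);K=ci['intrinsics'];V=ci['view'];q=V[:3,:3]@p+V[:3,3];x,y,z=q[0],-q[1],-q[2]
    if n=='wrist':
        h=np.hypot(x,y);t=np.arctan2(h,z);x,y=x/h*t,y/h*t
    else: x,y=x/z,y/z
    return np.array([K[0,0]*x+K[0,2],K[1,1]*y+K[1,2]])
E
python3 - <<'E'
from h import *
np.set_printoptions(precision=4,suppress=True)
S=lambda u,v:(u/3.75+270,v/3.75+175)
D=lambda u,v:(u/3.571+205,v/3.571+180)
for t,p in dict(bnear=(382,365),bfar=(528,105),bseamfar=(390,75),lnear=(65,295),lfar=(250,65)).items(): print('scene',t,onz('scene',S(*p),.18))
for t,p in dict(bplus=(55,300),bminus=(165,70),seamplus=(228,298),lplus=(390,345),lminus=(442,90)).items(): print('side',t,onz('side',D(*p),.18))
# latch: loop bar both ends
print('bar far end',tri(('scene',S(240,52)),('side',D(228,135))))
for n in('scene','side'): print(n, ray(n,(1,1))[0])
E
```

```text
scene bnear [ 0.6896 -0.1204  0.18  ]
scene bfar [0.6582 0.1366 0.18  ]
scene bseamfar [0.5734 0.1252 0.18  ]
scene lnear [ 0.5215 -0.1529  0.18  ]
scene lfar [0.4952 0.0926 0.18  ]
side bplus [0.6557 0.1362 0.18  ]
side bminus [ 0.6843 -0.1031  0.18  ]
side seamplus [0.5698 0.113  0.18  ]
side lplus [0.4796 0.1299 0.18  ]
side lminus [ 0.5084 -0.1212  0.18  ]
bar far end (array([0.5605, 0.0292, 0.2375]), [np.float64(33.03588501276329), np.float64(33.03588501276339)])
scene [ 1.0265 -0.8826  0.8759]
side [0.3253 0.7566 0.7033]
```

```bash
cat >> h.py <<'E'
from scipy.spatial.transform import Rotation as Ro
def toolR(s): return Ro.from_euler('xyz',s['eef_rot']).as_matrix()
def rel(s,p): return toolR(s).T@(np.array(p)-s['position'])
E
python3 - <<'E'
from h import *
np.set_printoptions(precision=4,suppress=True)
s=arm.sense(); R=toolR(s); print(R)
ci=vision.camera_info('wrist');V=ci['view'];c=-V[:3,:3].T@V[:3,3]
print('cam in tool',R.T@(c-s['position']),'axis',R.T@V[:3,:3].T@[0,0,-1],'right',R.T@V[:3,:3].T@[1,0,0])
print(rel(s,[0.42,0.0,0.36]))
S=lambda u,v:(u/3.75+270,v/3.75+175)
print('tape',onz('scene',S(335,285),.2))
E
```

```text
[[-0.9548  0.2973 -0.0007]
 [ 0.2973  0.9548 -0.0016]
 [ 0.0002 -0.0017 -1.    ]]
cam in tool [ 0.0789  0.0007 -0.1787] axis [-0.2658 -0.0002  0.964 ] right [-0.0002  1.      0.0001]
[-0.4011 -0.4498 -0.1547]
tape [ 0.6504 -0.0975  0.2   ]
```

Call:
carry_out(plan=[{"fingers": 1, "tx": -0.1, "ty": -0.1, "tz": -0.12, "az": -8}, {"fingers": 1, "tx": -0.41, "ty": -0.45, "tz": -0.155, "az": -24}, {"fingers": 1, "tx": -0.41, "ty": -0.45, "tz": -0.155, "az": -24}, {"fingers": 1, "tx": -0.41, "ty": -0.45, "tz": -0.155, "az": -24}, {"fingers": 1, "tx": -0.41, "ty": -0.45, "tz": -0.155, "az": -24}, {"fingers": 1, "tx": -0.41, "ty": -0.45, "tz": -0.155, "az": -24}, {"fingers": 1, "tx": -0.41, "ty": -0.45, "tz": -0.155, "az": -24}, {"fingers": 1, "tx": -0.41, "ty": -0.45, "tz": -0.155, "az": -24}, {"fingers": 1, "tx": -0.41, "ty": -0.45, "tz": -0.155, "az": -24}, {"fingers": 1, "tx": -0.41, "ty": -0.45, "tz": -0.155, "az": -24}, {"fingers": 1, "tx": -0.41, "ty": -0.45, "tz": -0.155, "az": -24}, {"fingers": 1, "tx": -0.41, "ty": -0.45, "tz": -0.155, "az": -24}, {"fingers": 1, "tx": -0.41, "ty": -0.45, "tz": -0.155, "az": -24}, {"fingers": 1, "tx": -0.41, "ty": -0.45, "tz": -0.155, "az": -24}, {"fingers": 1, "tx": -0.41, "ty": -0.45, "tz": -0.155, "az": -24}])

```text
$.plan[0]: bad value
```

```bash
python3 - <<'E'
from h import *
import json
np.set_printoptions(precision=4,suppress=True)
s=arm.sense();print(s['t'],s['position'],s['eef_rot'],s['force'],s['opening'])
import pickle
pickle.dump((s,vision.camera_info('wrist')),open('w1.pkl','wb'))
save('wrist','w1.png')
E
```

```text
0.15 [0.1707 0.5484 0.2046] [-3.1399 -0.0002  2.8398] [-0.315  -0.1675 -0.415 ] 1.0020245018823262
```

View pics/w1.png

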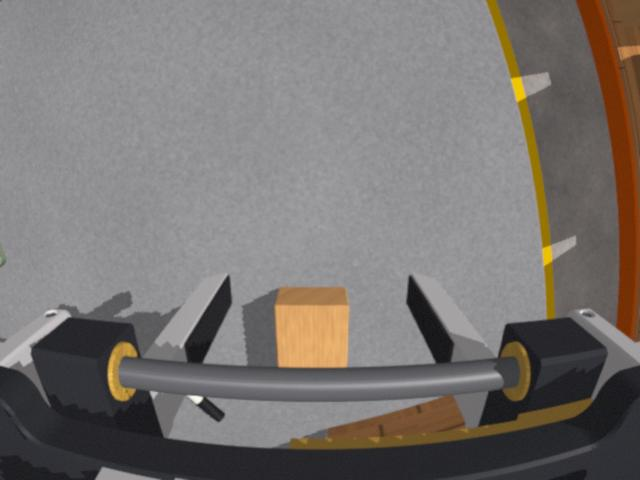

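The plan was refused, so nothing moved. Probably every key must be present.

Call:
carry_out(plan=[{"fingers": 1, "tx": -0.04, "ty": -0.04, "tz": -0.04, "ax": 0, "ay": 0, "az": -4}, {"fingers": 1, "tx": -0.41, "ty": -0.45, "tz": -0.155, "ax": 0, "ay": 0, "az": -24}, {"fingers": 1, "tx": -0.41, "ty": -0.45, "tz": -0.155, "ax": 0, "ay": 0, "az": -24}, {"fingers": 1, "tx": -0.41, "ty": -0.45, "tz": -0.155, "ax": 0, "ay": 0, "az": -24}, {"fingers": 1, "tx": -0.41, "ty": -0.45, "tz": -0.155, "ax": 0, "ay": 0, "az": -24}, {"fingers": 1, "tx": -0.41, "ty": -0.45, "tz": -0.155, "ax": 0, "ay": 0, "az": -24}, {"fingers": 1, "tx": -0.41, "ty": -0.45, "tz": -0.155, "ax": 0, "ay": 0, "az": -24}, {"fingers": 1, "tx": -0.41, "ty": -0.45, "tz": -0.155, "ax": 0, "ay": 0, "az": -24}, {"fingers": 1, "tx": -0.41, "ty": -0.45, "tz": -0.155, "ax": 0, "ay": 0, "az": -24}, {"fingers": 1, "tx": -0.41, "ty": -0.45, "tz": -0.155, "ax": 0, "ay": 0, "az": -24}, {"fingers": 1, "tx": -0.41, "ty": -0.45, "tz": -0.155, "ax": 0, "ay": 0, "az": -24}, {"fingers": 1, "tx": -0.41, "ty": -0.45, "tz": -0.155, "ax": 0, "ay": 0, "az": -24}, {"fingers": 1, "tx": -0.41, "ty": -0.45, "tz": -0.155, "ax": 0, "ay": 0, "az": -24}, {"fingers": 1, "tx": -0.41, "ty": -0.45, "tz": -0.155, "ax": 0, "ay": 0, "az": -24}, {"fingers": 1, "tx": -0.41, "ty": -0.45, "tz": -0.155, "ax": 0, "ay": 0, "az": -24}])

```text
t: 1.7
position: [0.4285, -0.0029, 0.3601]
eef_rot: [3.141, -0.001, -3.026]
force: [-0.9, -0.1, -0.5]
opening: 0.006
```

```bash
python3 - <<'E'
from h import *
np.set_printoptions(precision=4,suppress=True)
s=arm.sense();print(s['t'],s['position'],s['eef_rot'],s['force'],s['opening'])
import pickle
pickle.dump((s,vision.camera_info('wrist')),open('w1.pkl','wb'))
save('wrist','w1.png');save('scene','sc1.png');save('side','si1.png')
E
```

```text
1.7 [ 0.4285 -0.0029  0.3601] [ 3.1407 -0.0009 -3.0265] [-0.8554 -0.0761 -0.5331] 0.006390247457794901
```

View pics/w1.png

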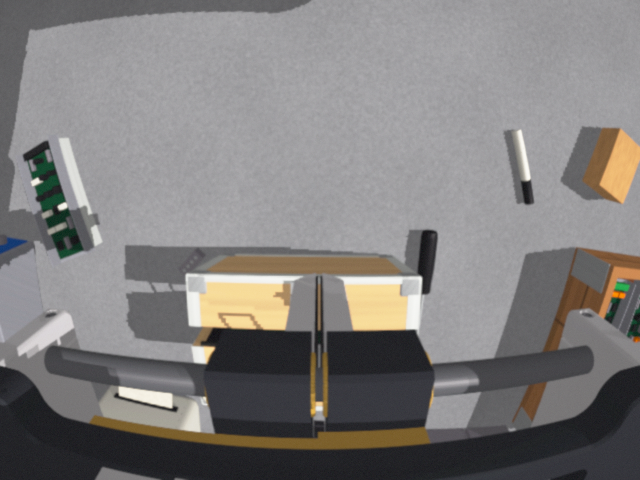

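The fingers hide the latch here: the lid's top edge shows at row 275, columns 187–420. I'll move the camera over the latch and open the fingers.

Call:
carry_out(plan=[{"fingers": -1, "tx": -0.05, "ty": 0, "tz": 0, "ax": 0, "ay": 0, "az": 0}, {"fingers": -1, "tx": -0.1, "ty": 0, "tz": 0, "ax": 0, "ay": 0, "az": 0}, {"fingers": -1, "tx": -0.14, "ty": 0, "tz": 0, "ax": 0, "ay": 0, "az": 0}, {"fingers": -1, "tx": -0.16, "ty": 0, "tz": 0, "ax": 0, "ay": 0, "az": 0}, {"fingers": -1, "tx": -0.16, "ty": 0, "tz": 0, "ax": 0, "ay": 0, "az": 0}, {"fingers": -1, "tx": -0.16, "ty": 0, "tz": 0, "ax": 0, "ay": 0, "az": 0}])

```text
t: 2.45
position: [0.5867, 0.0176, 0.3599]
eef_rot: [3.141, -0.002, -3.022]
force: [-0.5, 0.1, 0.4]
opening: 0.478
```

```bash
python3 - <<'E'
from h import *
np.set_printoptions(precision=4,suppress=True)
s=arm.sense();print(s['t'],s['position'],s['eef_rot'],s['force'],s['opening'])
import pickle
pickle.dump((s,vision.camera_info('wrist')),open('w2.pkl','wb'))
im=save('wrist','w2.png')
cv2.imwrite('pics/w2z.png',cv2.resize(im[50:290,160:480,::-1],(800,600),interpolation=cv2.INTER_CUBIC))
E
```

```text
2.45 [0.5867 0.0176 0.3599] [ 3.1412 -0.0018 -3.0223] [-0.5231  0.1463  0.4217] 0.4782369322805513
```

View pics/w2.png

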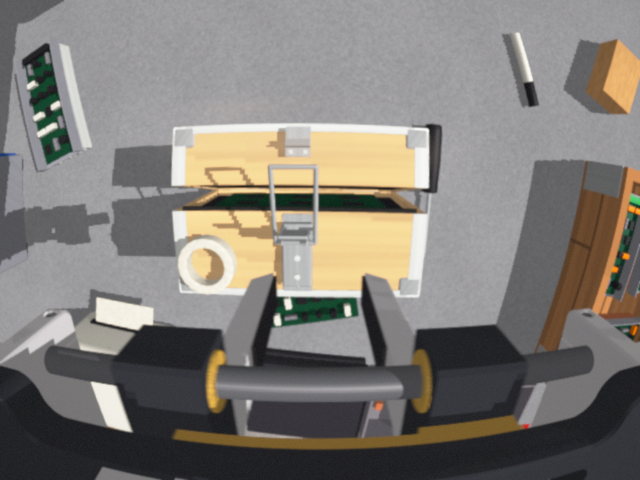

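View pics/w2z.png

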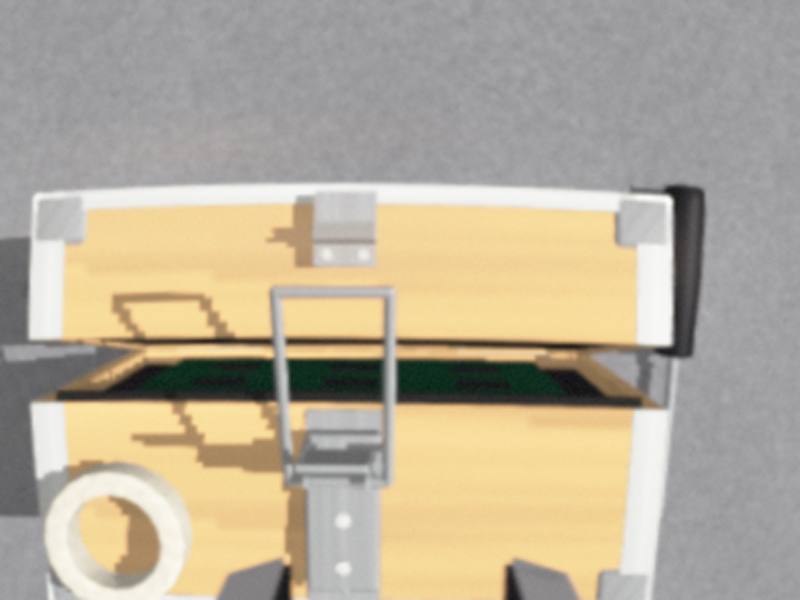

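The latch is clear now. The loop bar is at zoom (272–395, 291), the keeper at (345,215), the body's seam corners at (32,403) and (668,406), and the tape at (118,533).

```bash
cat >> h.py <<'E'
import pickle
E
python3 - <<'E'
from h import *
np.set_printoptions(precision=4,suppress=True)
s,ci=pickle.load(open('w2.pkl','rb'))
Z=lambda u,v:(u/2.5+160,v/2.5+50)
W=lambda p,z:onz('wrist',Z(*p),z,ci)
A=W((32,403),.18);B=W((668,406),.18);print('seam',A,B,np.linalg.norm(A-B))
d=(B-A)[:2];yaw=np.arctan2(-d[0],d[1]);print('yaw',yaw)
x=np.array([np.cos(yaw),np.sin(yaw)]);y=np.array([-x[1],x[0]])
o=(A+B)[:2]/2+.02*x; print('origin',o)
o1=(onz('scene',(371.9,272.3),.18)+onz('scene',(410.8,203),.18))[:2]/2-.07*x;print('origin scene',o1)
def case(p): return np.array([(p[:2]-o)@x,(p[:2]-o)@y,p[2]])*1e3
for n,p,z in [('lidL',(37,193),.18),('lidR',(672,196),.18),('lidinR',(672,346),.21),('lidinL',(28,340),.21),('keepL',(314,193),.19),('keepR',(376,193),.19),('keepwall',(345,241),.2),('barL',(272,290),.22),('barR',(395,290),.22),('pinL',(288,475),.216),('pinR',(387,480),.216),('tape',(118,533),.199),('base',(308,600),.183),('baseR',(380,600),.183)]:
  print(n,case(W(p,z)))
E
```

```text
seam [ 0.595  -0.1323  0.18  ] [0.5659 0.1269 0.18  ] 0.2608498960296331
yaw 0.11167843160656306
origin [ 0.6003 -0.0005]
origin scene [0.6043 0.0003]
lidL [-106.1252 -123.8813  180.    ]
lidR [-104.3733  127.8508  180.    ]
lidinR [-48.2998 121.2726 210.    ]
lidinL [ -49.9624 -117.7499  210.    ]
keepL [-101.2815  -10.6289  190.    ]
keepR [-101.1951   12.3854  190.    ]
keepwall [-83.3475   1.5012 200.    ]
barL [-66.9831 -22.56   220.    ]
barR [-66.9189  19.7247 220.    ]
pinL [  0.0709 -18.5655 216.    ]
pinR [  1.6718  17.3077 216.    ]
tape [ 29.361  -90.1738 199.    ]
base [ 63.2406 -15.6987 183.    ]
baseR [ 62.8459  14.3146 183.    ]
```

```bash
python3 - <<'E'
import cv2
a=cv2.imread('pics/sc1.png')[175:275,290:400]; cv2.imwrite('pics/sc1z.png',cv2.resize(a,(660,600),interpolation=cv2.INTER_CUBIC))
a=cv2.imread('pics/si1.png')[185:265,225:335]; cv2.imwrite('pics/si1z.png',cv2.resize(a,(770,560),interpolation=cv2.INTER_CUBIC))
E
```

```text
(no output)
```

View pics/sc1z.png

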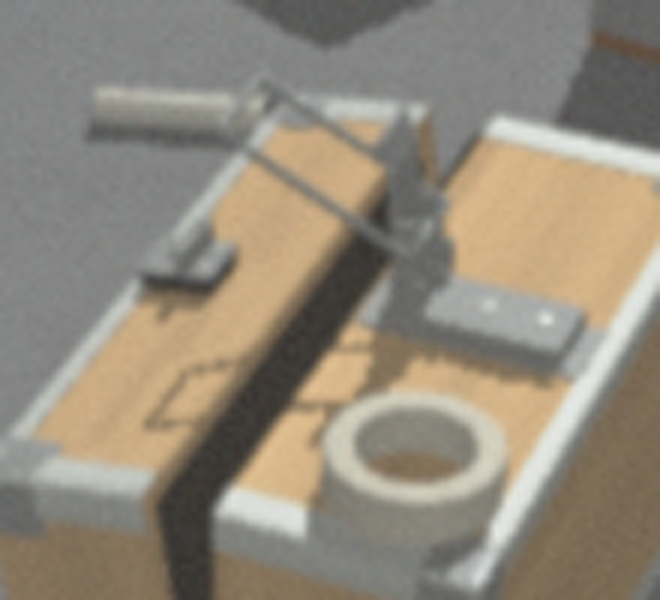

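View pics/si1z.png

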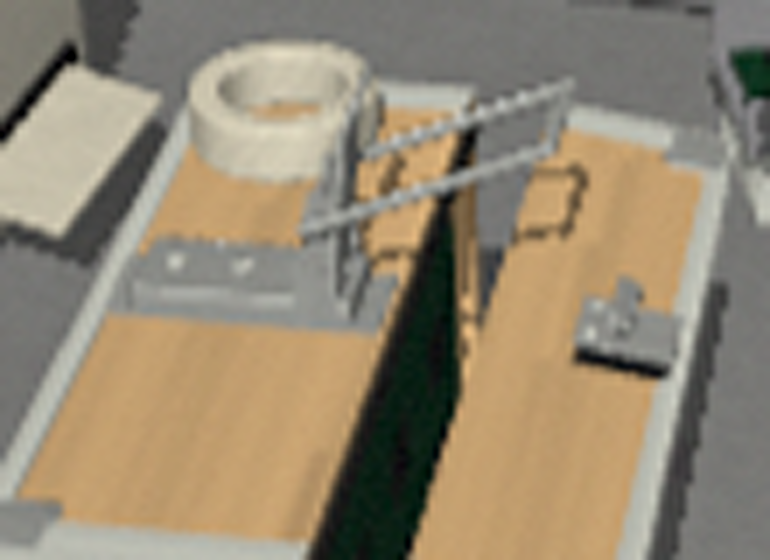

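```bash
cat >> h.py <<'E'
YAW=0.113; O=np.array([.601,-.0005]); cx=np.array([np.cos(YAW),np.sin(YAW)]);cy=np.array([-cx[1],cx[0]])
def case(p): return np.array([(p[:2]-O)@cx,(p[:2]-O)@cy,p[2]])*1e3
def world(c): c=np.array(c)/1e3; return np.r_[O+c[0]*cx+c[1]*cy,c[2]]
E
python3 - <<'E'
from h import *
np.set_printoptions(precision=2,suppress=True)
s,ci=pickle.load(open('w2.pkl','rb'))
Z=lambda u,v:('wrist',(u/2.5+160,v/2.5+50),ci)
S=lambda u,v:('scene',(u/6+290,v/6+175))
D=lambda u,v:('side',(u/7+225,v/7+185))
def T(n,*o):
    p,e=tri(*o);print(n,case(p),np.array(e))
T('bar+',S(264,85),D(555,152),Z(391,292))
T('bar-',S(238,140),D(572,84),Z(276,292))
T('tip',S(403,112),D(358,92))
T('pin+',D(303,233),Z(387,478))
T('pin-',S(405,250),Z(288,472))
for v in(412,430,450): print(case(onz(*Z(343,v)[:2],.25,ci)))
T('kw',S(185,235),D(628,287))
E
```

```text
bar+ [-68.16  17.91 245.79] [2.81 2.53 1.02]
bar- [-66.25 -18.15 245.85] [6.28 4.26 2.66]
tip [-11.4    5.5  254.94] [1.62 1.62]
pin+ [  1.36  17.47 215.12] [0.81 0.81]
pin- [ -0.18 -17.77 215.69] [1.6 1.6]
[-30.94   3.7  250.  ]
[-25.08   3.66 250.  ]
[-18.5    3.61 250.  ]
kw [-86.7   -4.42 190.38] [1.01 1.01]
```

```bash
cat >> h.py <<'E'
def Rdes(tilt=0): # tilt deg: tips toward +case x
    return Ro.from_euler('z',YAW+np.pi).as_matrix()@Ro.from_euler('x',np.pi).as_matrix()@Ro.from_rotvec([0,-np.radians(tilt),0]).as_matrix()
def plan(*tg):
    s=arm.sense();R=toolR(s)
    print('t',s['t'],'case',np.round(case(s['position']),2),'F case',np.round([s['force'][:2]@cx,s['force'][:2]@cy,s['force'][2]],2),'op',round(s['opening'],3))
    for t in tg:
        tilt=t[3] if len(t)>3 else 0
        d=R.T@(world(t[:3])-s['position']); rv=np.degrees(Ro.from_matrix(R.T@Rdes(tilt)).as_rotvec())
        print(t,'->',np.round(d,4),np.round(rv,2))
E
python3 -c "
from h import *
plan((-145,0,360,0),(-145,0,160,12),(-100,0,160,12))"
```

```text
t 2.5 case [-12.48  19.25 360.41] F case [0.97 0.09 0.63] op 0.522
(-145, 0, 360, 0) -> [ 0.1326 -0.0185  0.0005] [ 0.01 -0.06  0.33]
(-145, 0, 160, 12) -> [ 0.1324 -0.0185  0.2005] [  0.04 -12.06   0.32]
(-100, 0, 160, 12) -> [ 0.0874 -0.0188  0.2005] [  0.04 -12.06   0.32]
```

Call:
carry_out(plan=[{"fingers": 1, "tx": 0.05, "ty": -0.008, "tz": 0, "ax": 0, "ay": -4, "az": 0.3}, {"fingers": 1, "tx": 0.098, "ty": -0.018, "tz": 0, "ax": 0, "ay": -12, "az": 0.3}, {"fingers": 1, "tx": 0.1325, "ty": -0.0185, "tz": 0.03, "ax": 0, "ay": -12, "az": 0.3}, {"fingers": 1, "tx": 0.1325, "ty": -0.0185, "tz": 0.07, "ax": 0, "ay": -12, "az": 0.3}, {"fingers": 1, "tx": 0.1325, "ty": -0.0185, "tz": 0.12, "ax": 0, "ay": -12, "az": 0.3}, {"fingers": 1, "tx": 0.1325, "ty": -0.0185, "tz": 0.17, "ax": 0, "ay": -12, "az": 0.3}, {"fingers": 1, "tx": 0.1325, "ty": -0.0185, "tz": 0.2005, "ax": 0, "ay": -12, "az": 0.3}, {"fingers": 1, "tx": 0.1325, "ty": -0.0185, "tz": 0.2005, "ax": 0, "ay": -12, "az": 0.3}, {"fingers": 1, "tx": 0.1325, "ty": -0.0185, "tz": 0.2005, "ax": 0, "ay": -12, "az": 0.3}, {"fingers": 1, "tx": 0.1325, "ty": -0.0185, "tz": 0.2005, "ax": 0, "ay": -12, "az": 0.3}])

```text
t: 3.5
position: [0.46, -0.0182, 0.163]
eef_rot: [-3.14, 0.215, -3.029]
force: [-0.1, -0.7, 0.5]
opening: 0.007
```

```bash
python3 -c "
from h import *
plan((-145,0,160,12),(-100,0,160,12),(-96,0,160,12))
save('side','si2.png')"
```

```text
t 3.5 case [-142.11   -1.65  163.04] F case [-0.17 -0.7   0.49] op 0.007
(-145, 0, 160, 12) -> [0.0035 0.0017 0.0024] [-0.1   0.3  -0.04]
(-100, 0, 160, 12) -> [-0.0405  0.0017  0.0119] [-0.1   0.3  -0.04]
(-96, 0, 160, 12) -> [-0.0444  0.0017  0.0128] [-0.1   0.3  -0.04]
```

View pics/si2.png

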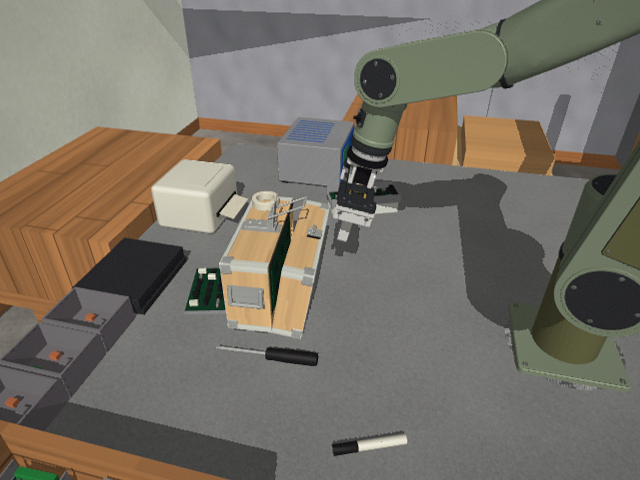

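Call:
carry_out(plan=[{"fingers": 1, "tx": -0.01, "ty": 0, "tz": 0.0021, "ax": 0, "ay": 0, "az": 0}, {"fingers": 1, "tx": -0.018, "ty": 0, "tz": 0.0038, "ax": 0, "ay": 0, "az": 0}, {"fingers": 1, "tx": -0.022, "ty": 0, "tz": 0.0047, "ax": 0, "ay": 0, "az": 0}, {"fingers": 1, "tx": -0.026, "ty": 0, "tz": 0.0055, "ax": 0, "ay": 0, "az": 0}, {"fingers": 1, "tx": -0.03, "ty": 0, "tz": 0.0064, "ax": 0, "ay": 0, "az": 0}, {"fingers": 1, "tx": -0.033, "ty": 0, "tz": 0.007, "ax": 0, "ay": 0, "az": 0}, {"fingers": 1, "tx": -0.036, "ty": 0, "tz": 0.0077, "ax": 0, "ay": 0, "az": 0}, {"fingers": 1, "tx": -0.039, "ty": 0, "tz": 0.0083, "ax": 0, "ay": 0, "az": 0}, {"fingers": 1, "tx": -0.042, "ty": 0, "tz": 0.0089, "ax": 0, "ay": 0, "az": 0}, {"fingers": 1, "tx": -0.044, "ty": 0, "tz": 0.0094, "ax": 0, "ay": 0, "az": 0}, {"fingers": 1, "tx": -0.044, "ty": 0, "tz": 0.0094, "ax": 0, "ay": 0, "az": 0}])

```text
t: 4.65
position: [0.5033, -0.0126, 0.16]
eef_rot: [3.141, 0.21, -3.03]
force: [-3.1, -0.9, 2.1]
opening: 0.007
```

```bash
python3 -c "
from h import *
plan((-96,0,160,12))"
```

```text
t 4.65 case [-98.44  -1.02 160.01] F case [-3.17 -0.58  2.1 ] op 0.007
(-96, 0, 160, 12) -> [-0.0024  0.001   0.0005] [ 0.02  0.04 -0.07]
```

Call:
carry_out(plan=[{"fingers": 1, "tx": -0.001, "ty": 0, "tz": 0.0002, "ax": 0, "ay": 0, "az": 0}, {"fingers": 1, "tx": -0.002, "ty": 0, "tz": 0.0004, "ax": 0, "ay": 0, "az": 0}, {"fingers": 1, "tx": -0.003, "ty": 0, "tz": 0.0006, "ax": 0, "ay": 0, "az": 0}, {"fingers": 1, "tx": -0.004, "ty": 0, "tz": 0.0008, "ax": 0, "ay": 0, "az": 0}])

```text
t: 5.05
position: [0.507, -0.0122, 0.1601]
eef_rot: [3.141, 0.21, -3.03]
force: [-5.0, -0.3, 1.9]
opening: 0.005
```

Call:
carry_out(plan=[{"fingers": 1, "tx": -0.0007, "ty": 0, "tz": 0.0001, "ax": 0, "ay": 0, "az": 0}, {"fingers": 1, "tx": -0.0014, "ty": 0, "tz": 0.0003, "ax": 0, "ay": 0, "az": 0}])

```text
t: 5.25
position: [0.5084, -0.0121, 0.16]
eef_rot: [3.141, 0.21, -3.03]
force: [-4.2, -1.6, 3.0]
opening: 0.004
```

Call:
carry_out(plan=[{"fingers": 1, "tx": -0.0005, "ty": 0, "tz": 0.0001, "ax": 0, "ay": 0, "az": 0}, {"fingers": 1, "tx": -0.001, "ty": 0, "tz": 0.0002, "ax": 0, "ay": 0, "az": 0}])

```text
t: 5.45
position: [0.5094, -0.0119, 0.16]
eef_rot: [3.141, 0.21, -3.03]
force: [-3.9, -1.2, 3.0]
opening: 0.002
```

Call:
carry_out(plan=[{"fingers": 1, "tx": -0.0005, "ty": 0, "tz": 0.0001, "ax": 0, "ay": 0, "az": 0}, {"fingers": 1, "tx": -0.001, "ty": 0, "tz": 0.0002, "ax": 0, "ay": 0, "az": 0}])

```text
t: 5.65
position: [0.5102, -0.0118, 0.1599]
eef_rot: [3.141, 0.209, -3.03]
force: [-4.9, -1.4, 3.2]
opening: 0.001
```

Call:
carry_out(plan=[{"fingers": 1, "tx": -0.0005, "ty": 0, "tz": 0.0001, "ax": 0, "ay": 0, "az": 0}, {"fingers": 1, "tx": -0.0008, "ty": 0, "tz": 0.0002, "ax": 0, "ay": 0, "az": 0}])

```text
t: 5.85
position: [0.5104, -0.0118, 0.1598]
eef_rot: [3.141, 0.207, -3.03]
force: [-7.0, -1.7, 4.9]
opening: 0.009
```

Call:
carry_out(plan=[{"fingers": 1, "tx": -0.0004, "ty": 0, "tz": 0.0001, "ax": 0, "ay": 0, "az": 0}, {"fingers": 1, "tx": -0.0004, "ty": 0, "tz": 0.0001, "ax": 0, "ay": 0, "az": 0}])

```text
t: 6.05
position: [0.5104, -0.0118, 0.1596]
eef_rot: [3.141, 0.207, -3.029]
force: [-7.7, -1.3, 5.6]
opening: 0.005
```

The lid is on the seal: it stopped moving, the force rose, and x matches θ≈0.027. I'll back off and go above the +y leg.

Call:
carry_out(plan=[{"fingers": 1, "tx": 0.01, "ty": 0, "tz": -0.002, "ax": 0, "ay": 0, "az": 0}, {"fingers": 0.575, "tx": 0.045, "ty": 0, "tz": -0.009, "ax": 0, "ay": 0, "az": 0}, {"fingers": 0.575, "tx": 0.035, "ty": 0.005, "tz": -0.058, "ax": 0, "ay": 0, "az": 0}, {"fingers": 0.575, "tx": 0.025, "ty": 0.01, "tz": -0.107, "ax": 0, "ay": 0, "az": 0}, {"fingers": 0.575, "tx": 0.014, "ty": 0.018, "tz": -0.156, "ax": 0, "ay": 4, "az": 0}, {"fingers": 0.575, "tx": 0.003, "ty": 0.018, "tz": -0.2, "ax": 0, "ay": 12, "az": 0}, {"fingers": 0.575, "tx": 0.003, "ty": 0.018, "tz": -0.2, "ax": 0, "ay": 12, "az": 0}, {"fingers": 0.575, "tx": 0.003, "ty": 0.018, "tz": -0.2, "ax": 0, "ay": 12, "az": 0}])

```text
t: 6.85
position: [0.4674, 0.0012, 0.3559]
eef_rot: [3.142, 0.005, -3.029]
force: [-0.3, 0.2, -0.1]
opening: 0.214
```

```bash
python3 -c "
from h import *
s=arm.sense();pickle.dump((s,vision.camera_info('wrist')),open('w3.pkl','wb'))
im=save('wrist','w3.png');im2=save('side','si3.png')
cv2.imwrite('pics/si3z.png',cv2.resize(im2[185:265,225:335,::-1],(770,560),interpolation=cv2.INTER_CUBIC))
plan((-44,18,310),(-44,18,227))"
```

```text
t 6.95 case [-135.45   17.26  352.86] F case [-0.52 -0.53 -0.7 ] op 0.214
(-44, 18, 310) -> [-0.0915  0.0008  0.0427] [ 0.1  -0.1  -0.06]
(-44, 18, 227) -> [-0.0917  0.0006  0.1257] [ 0.1  -0.1  -0.06]
```

View pics/w3.png

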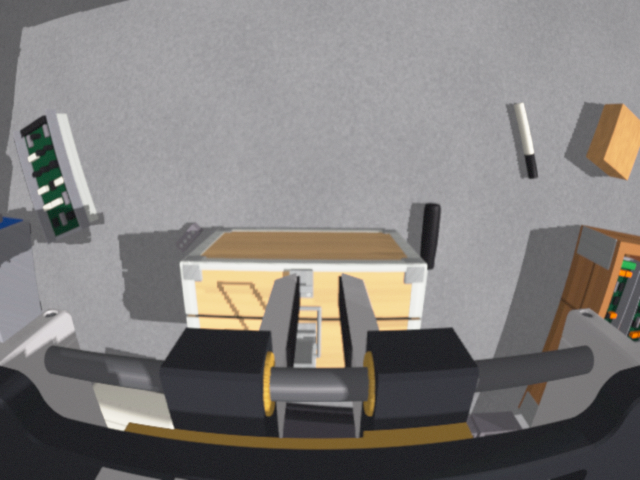

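View pics/si3z.png

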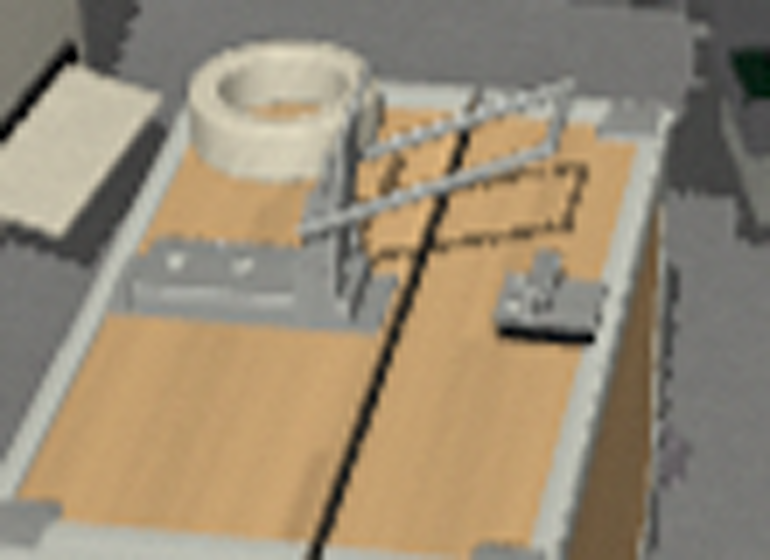

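Call:
carry_out(plan=[{"fingers": 0.575, "tx": -0.04, "ty": 0.001, "tz": 0.01, "ax": 0, "ay": 0, "az": 0}, {"fingers": 0.575, "tx": -0.08, "ty": 0.001, "tz": 0.03, "ax": 0, "ay": 0, "az": 0}, {"fingers": 0.575, "tx": -0.0915, "ty": 0.001, "tz": 0.065, "ax": 0, "ay": 0, "az": 0}, {"fingers": 0.575, "tx": -0.0915, "ty": 0.001, "tz": 0.08, "ax": 0, "ay": 0, "az": 0}, {"fingers": 0.575, "tx": -0.0915, "ty": 0.001, "tz": 0.08, "ax": 0, "ay": 0, "az": 0}, {"fingers": 0.575, "tx": -0.0915, "ty": 0.001, "tz": 0.08, "ax": 0, "ay": 0, "az": 0}])

```text
t: 7.55
position: [0.5549, 0.0123, 0.2751]
eef_rot: [3.141, -0.001, -3.03]
force: [-0.9, 0.3, 0.6]
opening: 0.213
```

```bash
python3 -c "
from h import *
s=arm.sense();pickle.dump((s,vision.camera_info('wrist')),open('w4.pkl','wb'))
im=save('wrist','w4.png');im2=save('side','si4.png')
cv2.imwrite('pics/w4z.png',cv2.resize(im[150:350,190:430,::-1],(720,600),interpolation=cv2.INTER_CUBIC))
plan((-44,18,227))"
```

```text
t 7.65 case [-42.98  17.62 277.12] F case [ 0.44 -0.1   0.89] op 0.213
(-44, 18, 227) -> [0.0012 0.0004 0.0501] [-0.02  0.2  -0.08]
```

View pics/w4z.png

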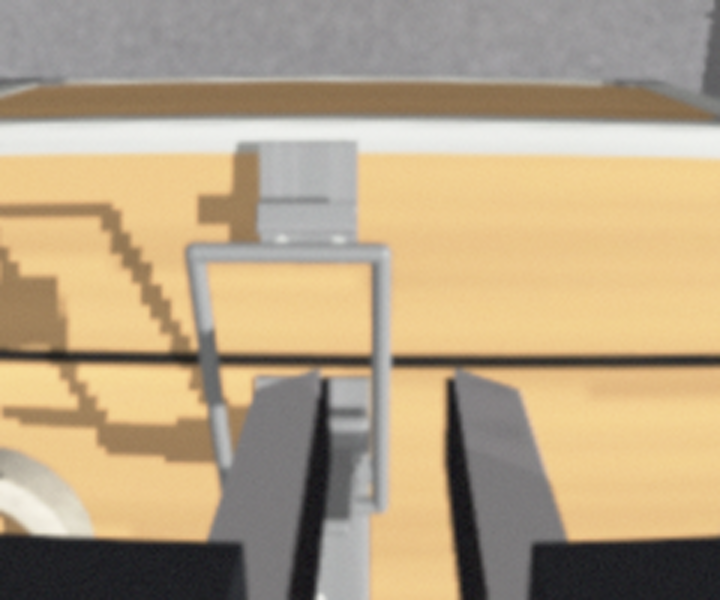

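The fingers straddle the +y leg (leg at column 380, tips at 320 and 455). I'll descend and close.

Call:
carry_out(plan=[{"fingers": 0.575, "tx": 0.001, "ty": 0.0004, "tz": 0.025, "ax": 0, "ay": 0, "az": 0}, {"fingers": 0.575, "tx": 0.001, "ty": 0.0004, "tz": 0.042, "ax": 0, "ay": 0, "az": 0}, {"fingers": 0.575, "tx": 0.001, "ty": 0.0004, "tz": 0.05, "ax": 0, "ay": 0, "az": 0}, {"fingers": 0.575, "tx": 0.001, "ty": 0.0004, "tz": 0.05, "ax": 0, "ay": 0, "az": 0}, {"fingers": 0.575, "tx": 0.001, "ty": 0.0004, "tz": 0.05, "ax": 0, "ay": 0, "az": 0}])

```text
t: 8.15
position: [0.5558, 0.0125, 0.2265]
eef_rot: [-3.141, 0.002, -3.03]
force: [0.6, -0.6, 0.5]
opening: 0.213
```

```bash
python3 -c "
from h import *
plan((-44,18,227))
im2=save('side','si5.png');im=save('scene','sc5.png')
cv2.imwrite('pics/si5z.png',cv2.resize(im2[165:265,225:355,::-1],(780,600),interpolation=cv2.INTER_CUBIC))
cv2.imwrite('pics/sc5z.png',cv2.resize(im[155:275,280:410,::-1],(650,600),interpolation=cv2.INTER_CUBIC))"
```

```text
t 8.15 case [-43.43  18.06 226.53] F case [ 0.58 -0.64  0.53] op 0.213
(-44, 18, 227) -> [ 0.0006 -0.0001 -0.0005] [-0.01  0.14 -0.07]
```

View pics/si5z.png

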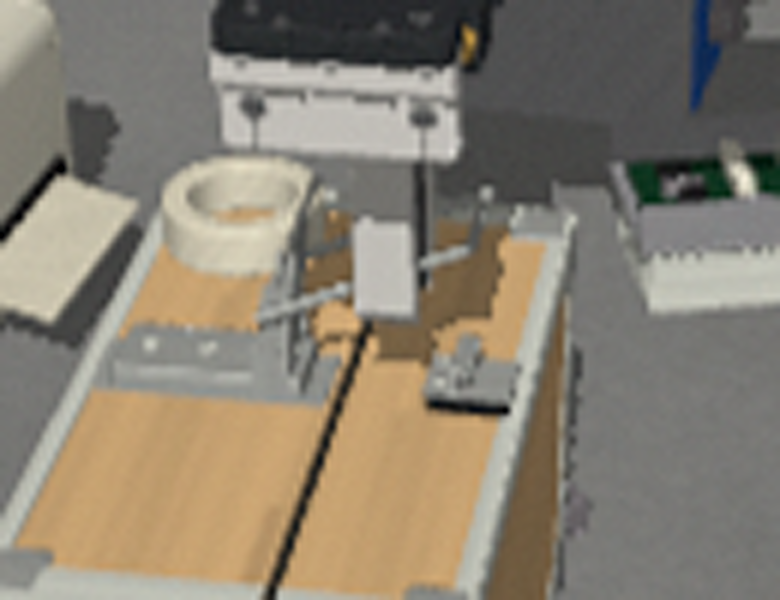

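Call:
carry_out(plan=[{"fingers": 1, "tx": 0, "ty": 0, "tz": 0, "ax": 0, "ay": 0, "az": 0}, {"fingers": 1, "tx": 0, "ty": 0, "tz": 0, "ax": 0, "ay": 0, "az": 0}, {"fingers": 1, "tx": 0, "ty": 0, "tz": 0, "ax": 0, "ay": 0, "az": 0}, {"fingers": 1, "tx": 0, "ty": 0, "tz": 0, "ax": 0, "ay": 0, "az": 0}])

```text
t: 8.65
position: [0.5555, 0.0114, 0.2253]
eef_rot: [-3.14, 0.001, -3.03]
force: [0.3, -4.3, 1.4]
opening: 0.03
```

```bash
python3 - <<'E'
from h import *
np.set_printoptions(precision=2,suppress=True)
s,ci=pickle.load(open('w4.pkl','rb'))
Z=lambda u,v:(u/3+190,v/3+150)
for n,p,z in [('seam body',(330,364),.18),('seam lid',(330,353),.18),('barL out',(188,253),.246),('barR out',(389,253),.246),('barL240',(188,253),.24),('barR240',(389,253),.24),('plateL',(258,142),.187),('plateR',(356,142),.187),('liptop edge',(300,200),.196),('plate inner',(310,241),.187),('lid outer L',(100,119),.178),('lid outer R',(600,122),.178)]:
  print(n,case(onz('wrist',Z(*p),z,ci)))
E
python3 - <<'E'
import numpy as np
from scipy.optimize import brentq
def f(a,xb,zb): 
    p=np.array([16*np.cos(a-.2),200+16*np.sin(a-.2)]);return np.hypot(xb-p[0],zb-p[1])-77
def G(xb,zb,s=48.2):
    a=brentq(f,.9,2.6,args=(xb,zb));p=np.array([16*np.cos(a-.2),200+16*np.sin(a-.2)]);d=(np.array([xb,zb])-p)/77
    return a,np.arctan2(d[1],-d[0]),p+s*d
for b in [(-69,246),(-73,235),(-73,215),(-73,200),(-73,195),(-73,190),(-73,183)]+[(x,z) for z in (183,188,195) for x in(-69,-66,-64.5)]:
    a,l,g=G(*b);print(b,'a %.2f rise %.2f'%(a,l),np.round(g,1))
E
```

```text
seam body [-20.91   4.52 180.  ]
seam lid [-23.97   4.58 180.  ]
barL out [-68.32 -19.29 246.  ]
barR out [-68.22  19.85 246.  ]
barL240 [-66.75 -20.4  240.  ]
barR240 [-66.65  19.86 240.  ]
plateL [-80.7  -11.79 187.  ]
plateR [-80.53  12.04 187.  ]
liptop edge [-68.13  -1.08 196.  ]
plate inner [-55.86   0.47 187.  ]
lid outer L [-85.86 -53.46 178.  ]
lid outer R [-84.5   73.26 178.  ]
(-69, 246) a 1.65 rise 0.40 [-42.5 234.7]
(-73, 235) a 1.67 rise 0.25 [-45.1 227.9]
(-73, 215) a 1.52 rise -0.01 [-44.2 215.2]
(-73, 200) a 1.62 rise -0.21 [-44.8 205.9]
(-73, 195) a 1.70 rise -0.28 [-45.3 202.8]
(-73, 190) a 1.80 rise -0.34 [-45.9 199.7]
(-73, 183) a 1.98 rise -0.44 [-46.9 195.2]
(-69, 183) a 1.73 rise -0.44 [-43.  195.3]
(-66, 183) a 1.53 rise -0.44 [-39.9 195.2]
(-64.5, 183) a 1.42 rise -0.43 [-38.3 195. ]
(-69, 188) a 1.59 rise -0.37 [-42.1 198.4]
(-66, 188) a 1.37 rise -0.35 [-39. 198.]
(-64.5, 188) a 1.24 rise -0.34 [-37.4 197.7]
(-69, 195) a 1.43 rise -0.26 [-41.2 202.5]
(-66, 195) a 1.19 rise -0.24 [-38.  201.9]
(-64.5, 195) a 1.05 rise -0.22 [-36.4 201.4]
```

View pics/sc5z.png

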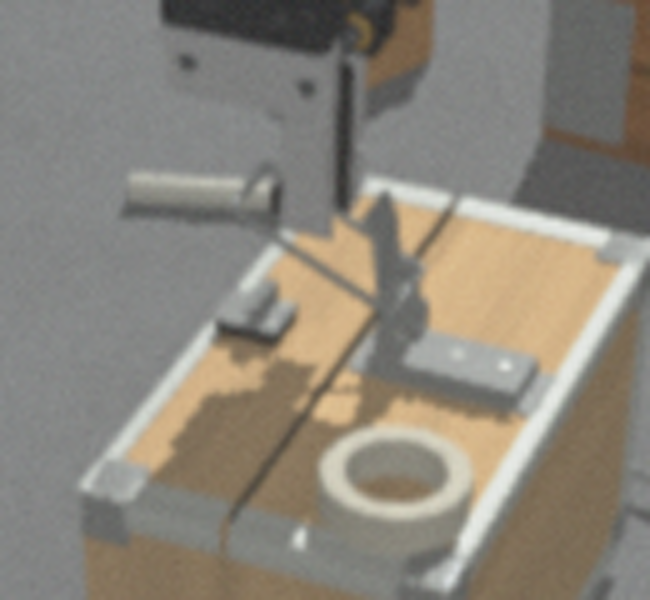

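```bash
cat >> h.py <<'E'
from scipy.optimize import brentq
XB=-0.7  # model frame -> my case frame offset
def pin(a): return np.array([16*np.cos(a-.2),200+16*np.sin(a-.2)])
def mech(xb,zb):
    a=brentq(lambda a:np.hypot(*(np.array([xb,zb])-pin(a)))-77,.9,2.4) ;p=pin(a);d=(np.array([xb,zb])-p)/77
    return a,np.arctan2(d[1],-d[0]),p,d
E
python3 - <<'E'
from h import *
s=arm.sense();tc=case(s['position']);print(tc)
a,r,p,d=mech(-67.5,246); sx=(tc[0]-XB-p[0])/d[0]; g=p+sx*d; off=tc[2]-g[1]; print('a',a,'rise',r,'s',sx,'g',g,'off',off)
pickle.dump((r,sx,off),open('grip.pkl','wb'))
E
cat >> h.py <<'E'
def tcp_for(xb,zb):
    r0,sx,off=pickle.load(open('grip.pkl','rb'))
    a,r,p,d=mech(xb,zb);t=r0-r;g=p+sx*d
    return (g[0]+XB+ -off*np.sin(t), 17.0, g[1]+off*np.cos(t), np.degrees(t)),a,r
E
python3 - <<'E'
from h import *
np.set_printoptions(suppress=True)
L=[]
for b in [(-67.5,246),(-69,242),(-71,236),(-72,230),(-72.8,224),(-72.8,218),(-72.8,212),(-72.8,207),(-72.8,203)]:
    q,a,r=tcp_for(*b);print(b,round(a,2),round(r,2));L.append(tuple(np.round(q,1)))
plan(*L)
E
```

```text
[-43.82712838  16.97695314 225.33825977]
a 1.5648759080015004 rise 0.4049799947798545 s 50.482103110307214 g [-43.12712838 235.55193872] off -10.21367894844866
(-67.5, 246) 1.56 0.4
(-69, 242) 1.56 0.35
(-71, 236) 1.57 0.27
(-72, 230) 1.54 0.19
(-72.8, 224) 1.54 0.11
(-72.8, 218) 1.51 0.03
(-72.8, 212) 1.51 -0.04
(-72.8, 207) 1.54 -0.11
(-72.8, 203) 1.57 -0.17
t 8.65 case [-43.83  16.98 225.34] F case [-0.18 -4.34  1.43] op 0.03
(np.float64(-43.8), np.float64(17.0), np.float64(225.3), np.float64(0.0)) -> [-0.  0.  0.] [-0.11  0.04 -0.09]
(np.float64(-44.2), np.float64(17.0), np.float64(222.7), np.float64(3.2)) -> [0.0004 0.     0.0026] [-0.12 -3.16 -0.09]
(np.float64(-44.7), np.float64(17.0), np.float64(218.9), np.float64(7.9)) -> [0.0009 0.     0.0064] [-0.12 -7.86 -0.09]
(np.float64(-44.5), np.float64(17.0), np.float64(215.1), np.float64(12.4)) -> [0.0007 0.     0.0102] [ -0.12 -12.36  -0.08]
(np.float64(-44.2), np.float64(17.0), np.float64(211.3), np.float64(16.9)) -> [0.0004 0.0001 0.014 ] [ -0.13 -16.86  -0.08]
(np.float64(-43.3), np.float64(17.0), np.float64(207.6), np.float64(21.3)) -> [-0.0005  0.0001  0.0177] [ -0.13 -21.26  -0.07]
(np.float64(-42.6), np.float64(17.0), np.float64(204.0), np.float64(25.8)) -> [-0.0012  0.0001  0.0213] [ -0.13 -25.76  -0.07]
(np.float64(-42.1), np.float64(17.0), np.float64(201.1), np.float64(29.6)) -> [-0.0017  0.0001  0.0242] [ -0.14 -29.56  -0.06]
(np.float64(-41.8), np.float64(17.0), np.float64(198.8), np.float64(32.7)) -> [-0.002   0.0001  0.0265] [ -0.14 -32.66  -0.06]
```

Call:
carry_out(plan=[{"fingers": 1, "tx": 0.0002, "ty": -0.0005, "tz": 0.001, "ax": 0, "ay": 0, "az": 0}, {"fingers": 1, "tx": 0.0004, "ty": -0.001, "tz": 0.003, "ax": 0, "ay": -3.2, "az": 0}, {"fingers": 1, "tx": 0.0009, "ty": -0.001, "tz": 0.007, "ax": 0, "ay": -7.9, "az": 0}, {"fingers": 1, "tx": 0.0007, "ty": -0.001, "tz": 0.0107, "ax": 0, "ay": -12.4, "az": 0}, {"fingers": 1, "tx": 0.0004, "ty": -0.001, "tz": 0.0145, "ax": 0, "ay": -16.9, "az": 0}, {"fingers": 1, "tx": 0.0004, "ty": -0.001, "tz": 0.0145, "ax": 0, "ay": -16.9, "az": 0}])

```text
t: 9.25
position: [0.5532, 0.0112, 0.2096]
eef_rot: [3.142, 0.295, -3.031]
force: [-0.7, -4.7, 1.0]
opening: 0.032
```

```bash
python3 -c "
from h import *
plan((-44.2,17,211.3,16.9))
im2=save('side','si6.png');im=save('scene','sc6.png')
a=cv2.resize(im2[165:265,225:355,::-1],(650,500),interpolation=cv2.INTER_CUBIC)
cv2.imwrite('pics/si6z.png',a)"
```

```text
t 9.25 case [-46.19  17.03 209.57] F case [-1.21 -4.59  1.  ] op 0.032
(-44.2, 17, 211.3, 16.9) -> [-0.0024 -0.     -0.0011] [-0.03  0.03 -0.13]
```

View pics/si6z.png

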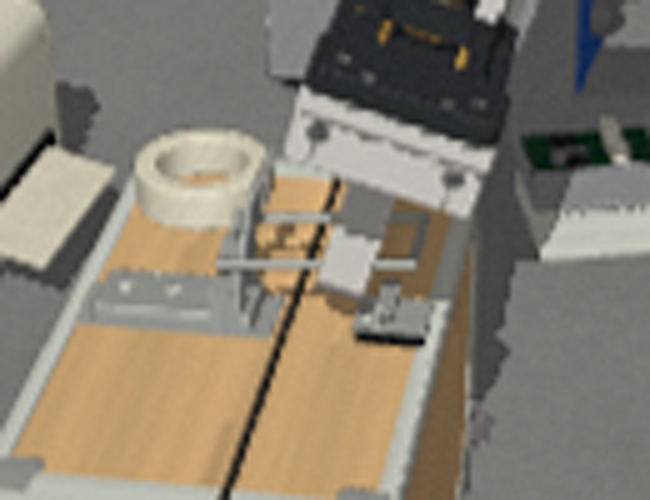

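Call:
carry_out(plan=[{"fingers": 1, "tx": 0, "ty": -0.001, "tz": 0, "ax": 0, "ay": 0, "az": 0}, {"fingers": 1, "tx": 0, "ty": -0.001, "tz": 0, "ax": 0, "ay": 0, "az": 0}])

```text
t: 9.55
position: [0.5549, 0.0112, 0.2103]
eef_rot: [3.14, 0.294, -3.03]
force: [-2.8, -1.1, 1.1]
opening: 0.028
```

```bash
python3 -c "
from h import *
s=arm.sense();print(s['torque'])
plan((-44.2,17,211.3,16.9))"
```

```text
[-0.26854866  0.46938815 -0.1282335 ]
t 9.55 case [-44.53  16.84 210.28] F case [-2.91 -0.8   1.06] op 0.028
(-44.2, 17, 211.3, 16.9) -> [-0.0006  0.0002 -0.0009] [ 0.09 -0.08 -0.08]
```

Call:
carry_out(plan=[{"fingers": 1, "tx": 0.0002, "ty": 0, "tz": 0.0038, "ax": 0, "ay": -4.4, "az": 0}, {"fingers": 1, "tx": 0.0006, "ty": 0, "tz": 0.0075, "ax": 0, "ay": -8.9, "az": 0}, {"fingers": 1, "tx": 0.001, "ty": 0, "tz": 0.0104, "ax": 0, "ay": -12.7, "az": 0}, {"fingers": 1, "tx": 0.0013, "ty": 0, "tz": 0.0127, "ax": 0, "ay": -15.8, "az": 0}, {"fingers": 1, "tx": 0.0013, "ty": 0, "tz": 0.0127, "ax": 0, "ay": -15.8, "az": 0}, {"fingers": 1, "tx": 0.0013, "ty": 0, "tz": 0.0127, "ax": 0, "ay": -15.8, "az": 0}, {"fingers": 1, "tx": 0.0013, "ty": 0, "tz": 0.0127, "ax": 0, "ay": -15.8, "az": 0}])

```text
t: 10.25
position: [0.5573, 0.0114, 0.1978]
eef_rot: [3.14, 0.569, -3.03]
force: [-3.2, -2.0, 0.3]
opening: 0.027
```

```bash
python3 -c "
from h import *
s=arm.sense();pickle.dump((s,vision.camera_info('wrist')),open('w7.pkl','wb'))
im3=save('wrist','w7.png');im2=save('side','si7.png');im=save('scene','sc7.png')
cv2.imwrite('pics/si7z.png',cv2.resize(im2[165:265,225:355,::-1],(780,600),interpolation=cv2.INTER_CUBIC))
cv2.imwrite('pics/w7z.png',cv2.resize(im3[150:390,160:480,::-1],(800,600),interpolation=cv2.INTER_CUBIC))
L=[tuple(np.round(tcp_for(-72.8,z)[0],1)) for z in (203,198,195,192,189,186,183)]
plan(*L)"
```

```text
t 10.4 case [-41.96  16.73 197.79] F case [-2.64  0.64  0.47] op 0.03
(np.float64(-41.8), np.float64(17.0), np.float64(198.8), np.float64(32.7)) -> [-0.0007  0.0003 -0.0008] [ 0.05 -0.07 -0.05]
(np.float64(-41.6), np.float64(17.0), np.float64(196.0), np.float64(36.6)) -> [0.0007 0.0003 0.0017] [ 0.05 -3.97 -0.05]
(np.float64(-41.6), np.float64(17.0), np.float64(194.3), np.float64(39.0)) -> [0.0016 0.0003 0.0031] [ 0.05 -6.37 -0.05]
(np.float64(-41.6), np.float64(17.0), np.float64(192.6), np.float64(41.4)) -> [0.0025 0.0003 0.0046] [ 0.04 -8.77 -0.06]
(np.float64(-41.6), np.float64(17.0), np.float64(190.9), np.float64(43.7)) -> [0.0034 0.0003 0.006 ] [  0.04 -11.07  -0.06]
(np.float64(-41.7), np.float64(17.0), np.float64(189.2), np.float64(46.0)) -> [0.0044 0.0003 0.0074] [  0.04 -13.37  -0.06]
(np.float64(-41.9), np.float64(17.0), np.float64(187.5), np.float64(48.3)) -> [0.0055 0.0003 0.0087] [  0.04 -15.67  -0.06]
```

View pics/si7z.png

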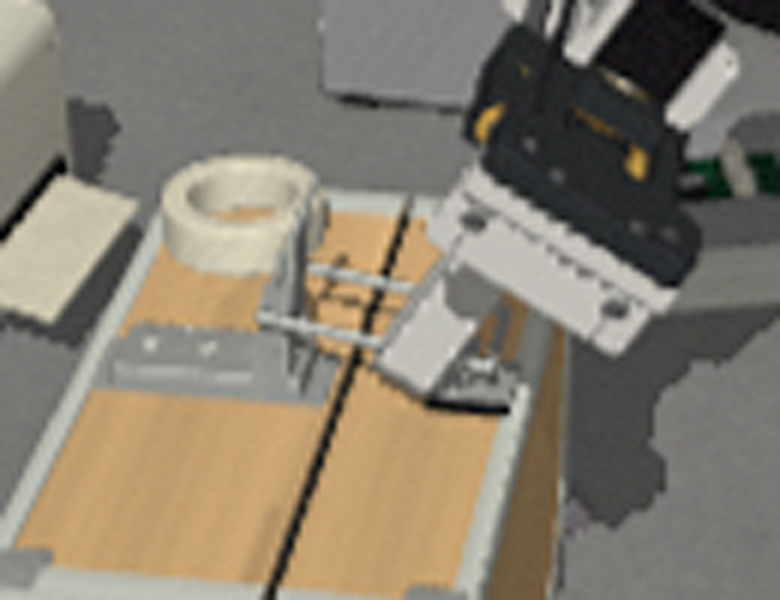

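View pics/w7z.png

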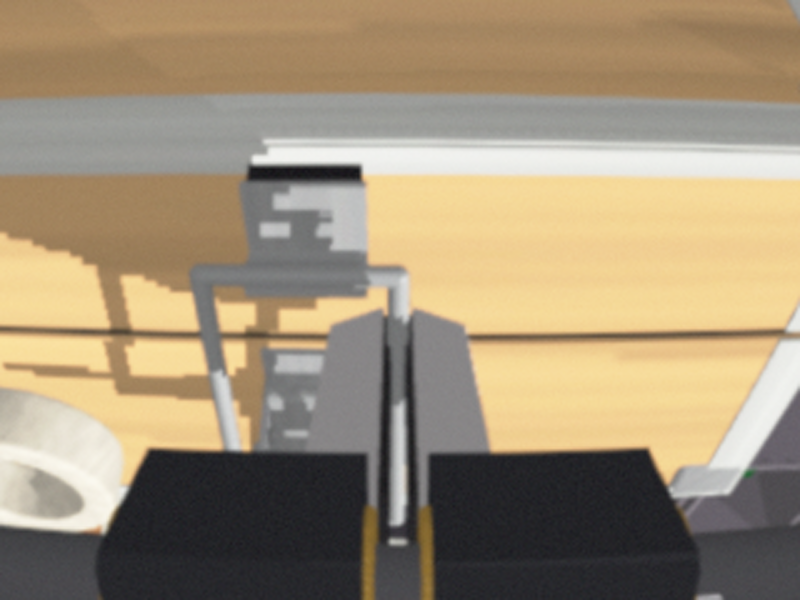

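```bash
python3 - <<'E'
from h import *
np.set_printoptions(precision=2,suppress=True)
s,ci=pickle.load(open('w7.pkl','rb'))
Z=lambda u,v:(u/2.5+160,v/2.5+150)
V=ci['view'];print('cam',case(-V[:3,:3].T@V[:3,3]))
def P(p,z): return case(onz('wrist',Z(*p),z,ci))
print('seam body',P((330,336),.18),'seam@L lid',P((330,330),.179))
print('lid edge outer bottom white',P((500,142),.177), 'inner',P((500,175),.179))
print('black bottom',P((305,165),.179))
for z in (.18,.183,.186,.189,.192): print(z,'plate outer edge',P((305,182),z),'inner edge',P((310,296),z), 'w',P((367,190),z)[1]-P((243,184),z)[1])
for z in(.199,.203,.207):print('bar',z,P((300,274),z),'width',P((410,274),z)[1]-P((190,274),z)[1])
E
```

```text
cam [-204.94   18.11  306.84]
seam body [-23.59   2.24 180.  ] seam@L lid [-24.65   2.26 179.  ]
lid edge outer bottom white [-83.67  37.96 177.  ] inner [-76.71  38.35 179.  ]
black bottom [-79.48   0.42 179.  ]
0.18 plate outer edge [-75.81   0.23 180.  ] inner edge [-39.25  -1.38 180.  ] w 24.426345870677487
0.183 plate outer edge [-78.86   0.65 183.  ] inner edge [-43.17  -0.92 183.  ] w 23.848614390206293
0.186 plate outer edge [-81.92   1.07 186.  ] inner edge [-47.09  -0.46 186.  ] w 23.270882909735114
0.189 plate outer edge [-84.97   1.49 189.  ] inner edge [-51.01   0.   189.  ] w 22.693151429263935
0.192 plate outer edge [-88.02   1.92 192.  ] inner edge [-54.93   0.46 192.  ] w 22.115419948792745
bar 0.199 [-70.79   0.16 199.  ] width 41.40650221442526
bar 0.203 [-75.76   0.82 203.  ] width 39.87064228897471
bar 0.207 [-80.74   1.49 207.  ] width 38.33478236352418
```

Call:
carry_out(plan=[{"fingers": 1, "tx": 0.0014, "ty": 0, "tz": 0.0025, "ax": 0, "ay": -3.9, "az": 0}, {"fingers": 1, "tx": 0.0023, "ty": 0, "tz": 0.0039, "ax": 0, "ay": -6.3, "az": 0}, {"fingers": 1, "tx": 0.0032, "ty": 0, "tz": 0.0054, "ax": 0, "ay": -8.7, "az": 0}, {"fingers": 1, "tx": 0.0032, "ty": 0, "tz": 0.0054, "ax": 0, "ay": -8.7, "az": 0}, {"fingers": 1, "tx": 0.0032, "ty": 0, "tz": 0.0054, "ax": 0, "ay": -8.7, "az": 0}])

```text
t: 10.9
position: [0.5576, 0.0113, 0.1918]
eef_rot: [3.14, 0.721, -3.03]
force: [-1.4, 1.1, 0.5]
opening: 0.027
```

```bash
python3 -c "
from h import *
s=arm.sense();print(s['torque'])
im2=save('side','si8.png')
cv2.imwrite('pics/si8z.png',cv2.resize(im2[185:265,245:335,::-1],(675,600),interpolation=cv2.INTER_CUBIC))
L=[tuple(np.round(tcp_for(-72.8,z)[0],1)) for z in (192,189,186,183)]
plan(*L)"
```

```text
[0.12081443 0.50004575 0.10847847]
t 10.95 case [-41.78  16.62 191.74] F case [-2.21  0.39  0.65] op 0.029
(np.float64(-41.6), np.float64(17.0), np.float64(192.6), np.float64(41.4)) -> [-0.0007  0.0004 -0.0005] [ 0.03 -0.07 -0.04]
(np.float64(-41.6), np.float64(17.0), np.float64(190.9), np.float64(43.7)) -> [0.0004 0.0004 0.0008] [ 0.03 -2.37 -0.04]
(np.float64(-41.7), np.float64(17.0), np.float64(189.2), np.float64(46.0)) -> [0.0016 0.0004 0.002 ] [ 0.03 -4.67 -0.04]
(np.float64(-41.9), np.float64(17.0), np.float64(187.5), np.float64(48.3)) -> [0.0029 0.0004 0.0031] [ 0.03 -6.97 -0.04]
```

View pics/si8z.png

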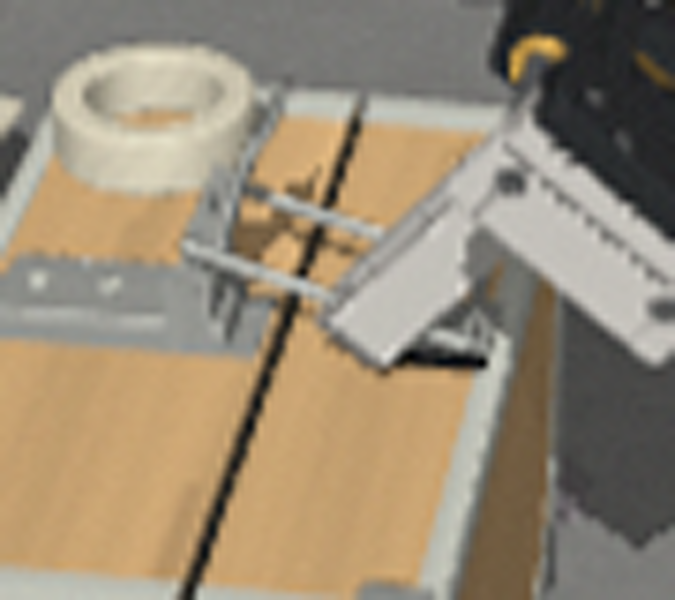

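Call:
carry_out(plan=[{"fingers": 1, "tx": 0.0006, "ty": 0, "tz": 0.0006, "ax": 0, "ay": -1.2, "az": 0}, {"fingers": 1, "tx": 0.0011, "ty": 0, "tz": 0.0012, "ax": 0, "ay": -2.3, "az": 0}, {"fingers": 1, "tx": 0.0011, "ty": 0, "tz": 0.0012, "ax": 0, "ay": -2.3, "az": 0}])

```text
t: 11.25
position: [0.5581, 0.0112, 0.1907]
eef_rot: [3.14, 0.763, -3.031]
force: [1.9, 2.1, 0.2]
opening: 0.027
```

```bash
python3 -c "
from h import *
s=arm.sense();print(s['torque'])
plan((-41.6,17,190.9,43.7))"
```

```text
[0.2830396  0.16983802 0.29297467]
t 11.25 case [-41.31  16.48 190.69] F case [2.08 1.91 0.15] op 0.027
(-41.6, 17, 190.9, 43.7) -> [ 0.0001  0.0005 -0.0004] [ 0.01  0.04 -0.08]
```

Call:
carry_out(plan=[{"fingers": 1, "tx": 0.0005, "ty": 0, "tz": 0.0005, "ax": 0, "ay": -0.9, "az": 0}, {"fingers": 1, "tx": 0.0007, "ty": 0, "tz": 0.0007, "ax": 0, "ay": -1.4, "az": 0}, {"fingers": 1, "tx": 0.0007, "ty": 0, "tz": 0.0007, "ax": 0, "ay": -1.4, "az": 0}])

```text
t: 11.55
position: [0.5581, 0.0112, 0.1898]
eef_rot: [3.14, 0.788, -3.03]
force: [2.0, 4.0, 0.7]
opening: 0.026
```

```bash
python3 -c "
from h import *
s=arm.sense();print(s['torque'])
plan((-41.6,17,189.8,45.1))"
```

```text
[ 0.40168336 -0.06997423  0.42386044]
t 11.55 case [-41.3   16.41 189.83] F case [2.41 3.72 0.71] op 0.026
(-41.6, 17, 189.8, 45.1) -> [ 0.0002  0.0006 -0.0002] [-0.    0.05 -0.07]
```

Call:
carry_out(plan=[{"fingers": 1, "tx": 0, "ty": 0.0008, "tz": 0, "ax": 0, "ay": 0, "az": 0}, {"fingers": 1, "tx": 0, "ty": 0.0008, "tz": 0, "ax": 0, "ay": 0, "az": 0}])

```text
t: 11.75
position: [0.5581, 0.0113, 0.1898]
eef_rot: [-3.141, 0.788, -3.03]
force: [2.4, 1.4, 0.9]
opening: 0.028
```

```bash
python3 -c "
from h import *
s=arm.sense();pickle.dump((s,vision.camera_info('wrist')),open('w9.pkl','wb'))
print(s['torque'])
im3=save('wrist','w9.png');im2=save('side','si9.png');im=save('scene','sc9.png')
cv2.imwrite('pics/sc9z.png',cv2.resize(im[180:260,300:410,::-1],(770,560),interpolation=cv2.INTER_CUBIC))
cv2.imwrite('pics/w9z.png',cv2.resize(im3[180:330,220:420,::-1],(800,600),interpolation=cv2.INTER_CUBIC))
plan((-41.6,17,189.8,45.1))"
```

```text
[ 0.0863101  -0.11078988  0.03820699]
t 11.9 case [-41.41  16.56 189.74] F case [ 2.62 -0.08  0.7 ] op 0.028
(-41.6, 17, 189.8, 45.1) -> [ 0.0001  0.0004 -0.0002] [-0.09  0.07 -0.05]
```

View pics/sc9z.png

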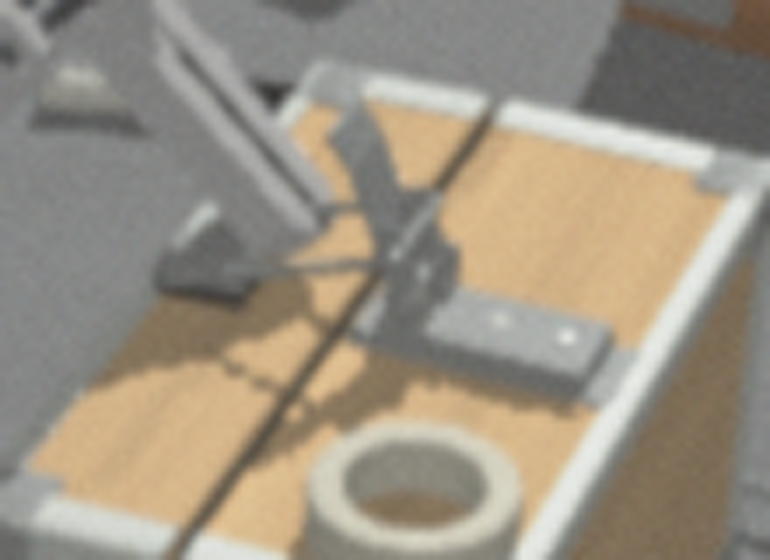

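View pics/w9z.png

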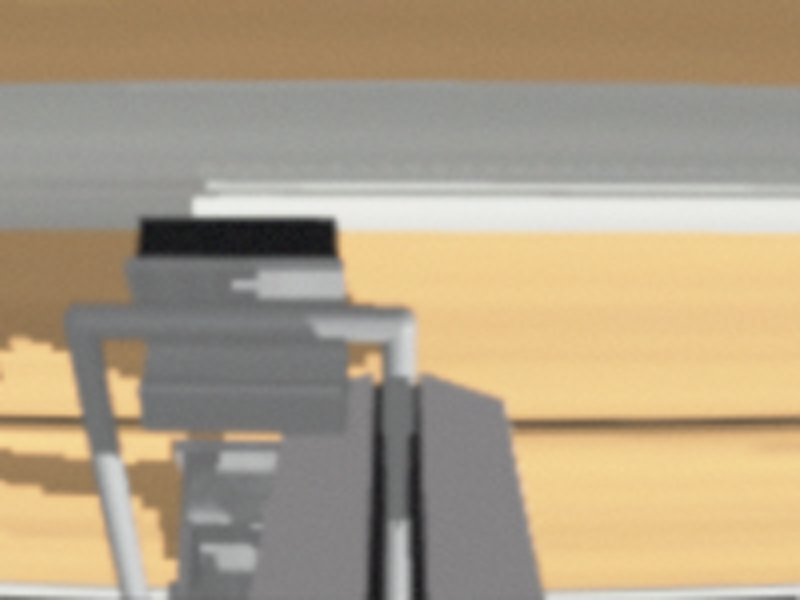

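```bash
python3 - <<'E'
from h import *
np.set_printoptions(precision=2,suppress=True)
s,ci=pickle.load(open('w9.pkl','rb'))
Z=lambda u,v:(u/4+220,v/4+180)
V=ci['view'];print('cam',case(-V[:3,:3].T@V[:3,3]))
def P(p,z): return case(onz('wrist',Z(*p),z,ci))
print('seam body',P((600,423),.18));print('black bottom',P((240,218),.179))
for z in (.183,.185,.187,.189,.191): print(z,'plate edge',P((240,258),z),'bar',P((240,322),z),'barw',(P((415,325),z)-P((65,322),z))[1],'platew',(P((342,258),z)-P((128,260),z))[1])
E
```

```text
cam [-224.19   18.38  261.07]
seam body [-24.97  47.69 180.  ]
black bottom [-82.55   0.9  179.  ]
0.183 plate edge [-80.65   0.93 183.  ] bar [-64.58  -0.58 183.  ] barw 42.56161482802257 platew 23.932291304004607
0.185 plate edge [-84.33   1.38 185.  ] bar [-68.67  -0.09 185.  ] barw 41.47126167966983 platew 23.31918841126765
0.187 plate edge [-88.     1.83 187.  ] bar [-72.76   0.39 187.  ] barw 40.380908531317075 platew 22.70608551853068
0.189 plate edge [-91.68   2.27 189.  ] bar [-76.85   0.88 189.  ] barw 39.290555382964314 platew 22.092982625793738
0.191 plate edge [-95.36   2.72 191.  ] bar [-80.94   1.36 191.  ] barw 38.20020223461158 platew 21.479879733056784
```

Call:
carry_out(plan=[{"fingers": 1, "tx": 0.0002, "ty": 0, "tz": 0.0002, "ax": 0, "ay": -0.4, "az": 0}, {"fingers": 1, "tx": 0.0004, "ty": 0, "tz": 0.0004, "ax": 0, "ay": -0.8, "az": 0}, {"fingers": 1, "tx": 0.0004, "ty": 0, "tz": 0.0004, "ax": 0, "ay": -0.8, "az": 0}])

```text
t: 12.2
position: [0.5582, 0.0113, 0.1897]
eef_rot: [-3.141, 0.804, -3.03]
force: [-0.0, 0.2, 4.9]
opening: 0.029
```

```bash
python3 -c "
from h import *
s=arm.sense();print(s['torque'])
plan()"
```

```text
[ 0.08382356 -0.24424739  0.11512492]
t 12.2 case [-41.24  16.59 189.72] F case [-0.01  0.16  4.86] op 0.029
```

Call:
carry_out(plan=[{"fingers": 1, "tx": 0.0002, "ty": 0, "tz": 0.0002, "ax": 0, "ay": -0.4, "az": 0}, {"fingers": 1, "tx": 0.0004, "ty": 0, "tz": 0.0004, "ax": 0, "ay": -0.8, "az": 0}, {"fingers": 1, "tx": 0.0004, "ty": 0, "tz": 0.0004, "ax": 0, "ay": -0.8, "az": 0}])

```text
t: 12.5
position: [0.5584, 0.0114, 0.1897]
eef_rot: [-3.141, 0.819, -3.03]
force: [-2.7, 0.3, 8.2]
opening: 0.029
```

```bash
python3 -c "
from h import *
s=arm.sense();print(s['torque'])
plan()"
```

```text
[ 0.146031   -0.24759939  0.15979233]
t 12.5 case [-41.02  16.63 189.72] F case [-2.64  0.56  8.21] op 0.029
```

Call:
carry_out(plan=[{"fingers": 1, "tx": -0.0006, "ty": 0, "tz": 0, "ax": 0, "ay": 0.4, "az": 0}, {"fingers": 1, "tx": -0.001, "ty": 0, "tz": 0.0004, "ax": 0, "ay": 0.4, "az": 0}, {"fingers": 1, "tx": -0.0017, "ty": 0, "tz": 0.0011, "ax": 0, "ay": 0.4, "az": 0}, {"fingers": 1, "tx": -0.0024, "ty": 0, "tz": 0.0018, "ax": 0, "ay": 0.4, "az": 0}, {"fingers": 1, "tx": -0.0024, "ty": 0, "tz": 0.0018, "ax": 0, "ay": 0.4, "az": 0}])

```text
t: 13.0
position: [0.561, 0.0118, 0.19]
eef_rot: [-3.141, 0.811, -3.03]
force: [-6.2, 0.3, 10.0]
opening: 0.028
```

```bash
python3 -c "
from h import *
s=arm.sense();print(s['torque'])
plan()"
```

```text
[ 0.16241914 -0.13483613  0.14125807]
t 13.0 case [-38.31  16.71 190.02] F case [-6.11  1.04 10.  ] op 0.028
```

Call:
carry_out(plan=[{"fingers": 1, "tx": -0.0004, "ty": 0, "tz": -0.0003, "ax": 0, "ay": 0, "az": 0}, {"fingers": 1, "tx": -0.0005, "ty": 0, "tz": -0.0005, "ax": 0, "ay": 0.4, "az": 0}, {"fingers": 1, "tx": -0.0005, "ty": 0, "tz": -0.0005, "ax": 0, "ay": 0.4, "az": 0}])

```text
t: 13.3
position: [0.5609, 0.0118, 0.1901]
eef_rot: [-3.141, 0.803, -3.03]
force: [-0.8, -0.3, 6.6]
opening: 0.032
```

```bash
python3 -c "
from h import *
s=arm.sense();pickle.dump((s,vision.camera_info('wrist')),open('w10.pkl','wb'))
print(s['torque'])
im3=save('wrist','w10.png')
cv2.imwrite('pics/w10z.png',cv2.resize(im3[180:330,220:420,::-1],(800,600),interpolation=cv2.INTER_CUBIC))
plan()"
```

```text
[ 0.12224913 -0.22095438  0.01928902]
t 13.35 case [-38.47  16.69 190.05] F case [-1.4  -0.52  6.03] op 0.033
```

View pics/w10z.png

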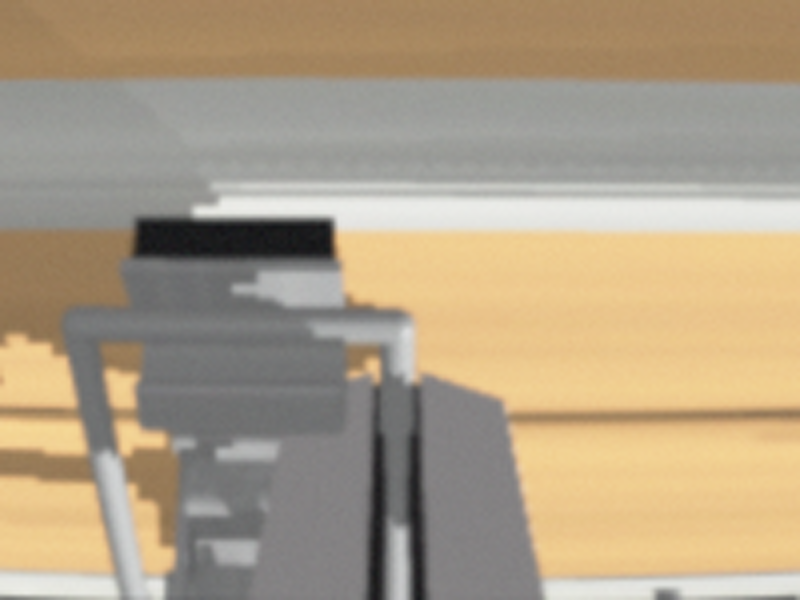

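```bash
python3 - <<'E'
from h import *
np.set_printoptions(precision=2,suppress=True)
for f,seam,bb,pe,bar in (('w9',423,218,258,322),('w10',414,218,258,324)):
    s,ci=pickle.load(open(f+'.pkl','rb'))
    Z=lambda u,v:(u/4+220,v/4+180)
    V=ci['view'];print(f,'cam',case(-V[:3,:3].T@V[:3,3]))
    P=lambda p,z: case(onz('wrist',Z(*p),z,ci))
    print('seam',P((620,seam),.18)[0],'black bottom',P((240,bb),.179)[0],'lid white inner',P((600,231),.179)[0],'outer',P((600,196),.178)[0])
    for z in (.183,.185,.187): print(z,'plate',P((240,pe),z)[0],'bar',P((240,bar),z)[0])
    im=cv2.imread('pics/%s.png'%f)[180:330,220:420]; 
    col=im[:,170].astype(int).sum(1); print([ (i+180,int(v)) for i,v in enumerate(col[95:112],95)])
    print([ (i+180,int(v)) for i,v in enumerate(col[40:62],40)])
E
```

```text
w9 cam [-224.19   18.38  261.07]
seam -24.88237422676338 black bottom -82.54802224006166 lid white inner -79.65473988432393 outer -85.64260284992177
0.183 plate -80.64887427901671 bar -64.58156678712434
0.185 plate -84.32622621513659 bar -68.6705346682717
0.187 plate -88.00357815125632 bar -72.75950254941904
[(275, 593), (276, 592), (277, 595), (278, 600), (279, 598), (280, 597), (281, 588), (282, 584), (283, 556), (284, 433), (285, 312), (286, 345), (287, 409), (288, 470), (289, 535), (290, 560), (291, 576)]
[(220, 455), (221, 461), (222, 470), (223, 478), (224, 478), (225, 500), (226, 590), (227, 587), (228, 545), (229, 601), (230, 682), (231, 700), (232, 697), (233, 695), (234, 690), (235, 686), (236, 681), (237, 662), (238, 628), (239, 600), (240, 595), (241, 598)]
w10 cam [-222.38   18.47  258.7 ]
seam -24.10606279338459 black bottom -80.10980857705133 lid white inner -77.13431729832183 outer -83.23198067629183
0.183 plate -78.25427935227619 bar -61.19174382415527
0.185 plate -82.06228820434468 bar -65.45057189266348
0.187 plate -85.87029705641318 bar -69.70939996117157
[(275, 587), (276, 596), (277, 591), (278, 593), (279, 591), (280, 585), (281, 560), (282, 483), (283, 395), (284, 401), (285, 467), (286, 526), (287, 556), (288, 568), (289, 580), (290, 593), (291, 597)]
[(220, 453), (221, 455), (222, 475), (223, 475), (224, 472), (225, 495), (226, 583), (227, 588), (228, 548), (229, 601), (230, 675), (231, 695), (232, 694), (233, 693), (234, 685), (235, 683), (236, 674), (237, 655), (238, 617), (239, 597), (240, 591), (241, 593)]
```

Call:
carry_out(plan=[{"fingers": 1, "tx": -0.0003, "ty": 0, "tz": -0.0003, "ax": 0, "ay": 0.4, "az": 0}, {"fingers": 1, "tx": -0.0003, "ty": 0, "tz": -0.0003, "ax": 0, "ay": 0.4, "az": 0}])

```text
t: 13.55
position: [0.5607, 0.0117, 0.1901]
eef_rot: [-3.141, 0.795, -3.03]
force: [0.9, -0.5, 4.8]
opening: 0.032
```

```bash
python3 -c "
from h import *
s=arm.sense()
print(s['torque'])
plan()"
```

```text
[-0.04590849 -0.21148344 -0.12401196]
t 13.55 case [-38.62  16.69 190.06] F case [ 0.85 -0.63  4.76] op 0.032
```

Call:
carry_out(plan=[{"fingers": 1, "tx": -0.0004, "ty": 0, "tz": -0.0004, "ax": 0, "ay": 0.3, "az": 0}, {"fingers": 1, "tx": -0.0005, "ty": 0, "tz": -0.0005, "ax": 0, "ay": 0.3, "az": 0}])

```text
t: 13.75
position: [0.5604, 0.0117, 0.1901]
eef_rot: [-3.141, 0.789, -3.03]
force: [2.4, -2.0, -0.0]
opening: 0.027
```

Call:
carry_out(plan=[{"fingers": 1, "tx": -0.0007, "ty": 0, "tz": 0.0006, "ax": 0, "ay": 0, "az": 0}, {"fingers": 1, "tx": -0.0014, "ty": 0, "tz": 0.0013, "ax": 0, "ay": 0, "az": 0}, {"fingers": 1, "tx": -0.0021, "ty": 0, "tz": 0.002, "ax": 0, "ay": 0, "az": 0}, {"fingers": 1, "tx": -0.0021, "ty": 0, "tz": 0.002, "ax": 0, "ay": 0, "az": 0}])

```text
t: 14.15
position: [0.5629, 0.0122, 0.1899]
eef_rot: [3.141, 0.788, -3.03]
force: [-3.1, -2.6, 4.6]
opening: 0.03
```

```bash
python3 -c "
from h import *
s=arm.sense();pickle.dump((s,vision.camera_info('wrist')),open('w11.pkl','wb'))
print(s['torque'])
im3=save('wrist','w11.png');im2=save('side','si11.png')
cv2.imwrite('pics/w11z.png',cv2.resize(im3[180:330,220:420,::-1],(800,600),interpolation=cv2.INTER_CUBIC))
cv2.imwrite('pics/si11z.png',cv2.resize(im2[185:265,245:335,::-1],(675,600),interpolation=cv2.INTER_CUBIC))
plan()"
```

```text
[-0.26608596  0.12822937 -0.35256584]
t 14.25 case [-36.5   16.92 189.91] F case [-3.57 -2.45  4.99] op 0.029
```

View pics/w11z.png

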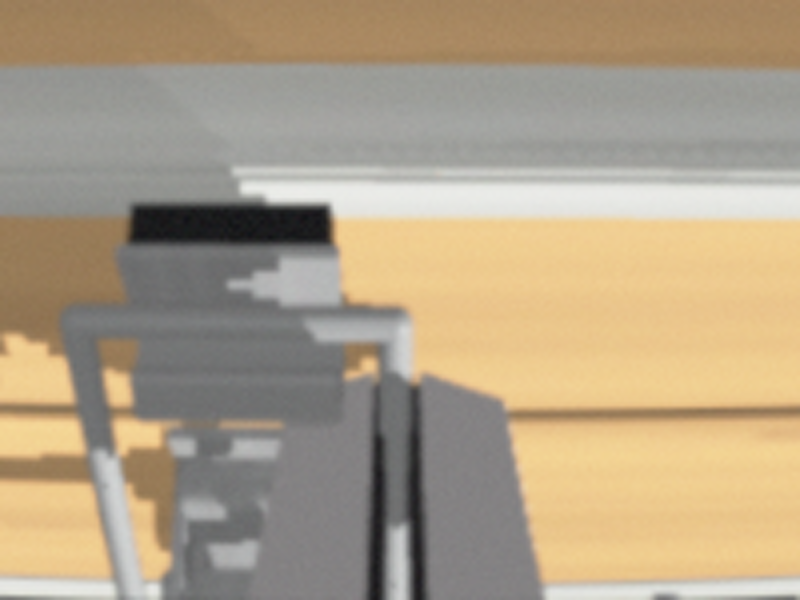

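View pics/si11z.png

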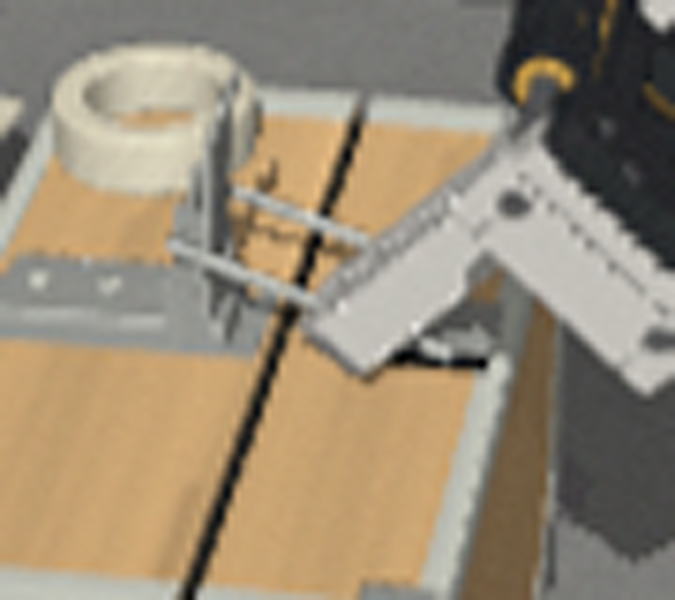

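Call:
carry_out(plan=[{"fingers": 1, "tx": -0.0009, "ty": -0.0005, "tz": 0.0004, "ax": 0, "ay": 0.2, "az": 0}, {"fingers": 1, "tx": -0.0016, "ty": -0.0005, "tz": 0.0011, "ax": 0, "ay": 0.2, "az": 0}, {"fingers": 1, "tx": -0.0023, "ty": -0.0005, "tz": 0.0018, "ax": 0, "ay": 0.2, "az": 0}, {"fingers": 1, "tx": -0.0023, "ty": -0.0005, "tz": 0.0018, "ax": 0, "ay": 0.2, "az": 0}])

```text
t: 14.65
position: [0.5654, 0.0124, 0.1898]
eef_rot: [3.14, 0.784, -3.03]
force: [-4.9, -1.8, 3.5]
opening: 0.032
```

```bash
python3 -c "
from h import *
s=arm.sense();pickle.dump((s,vision.camera_info('wrist')),open('w12.pkl','wb'))
print(s['torque'])
im3=save('wrist','w12.png')
cv2.imwrite('pics/w12z.png',cv2.resize(im3[180:330,220:420,::-1],(800,600),interpolation=cv2.INTER_CUBIC))
plan()"
```

```text
[-0.2440965   0.32557098 -0.22738818]
t 14.7 case [-33.92  16.87 189.78] F case [-3.59 -1.93  3.12] op 0.029
```

View pics/w12z.png

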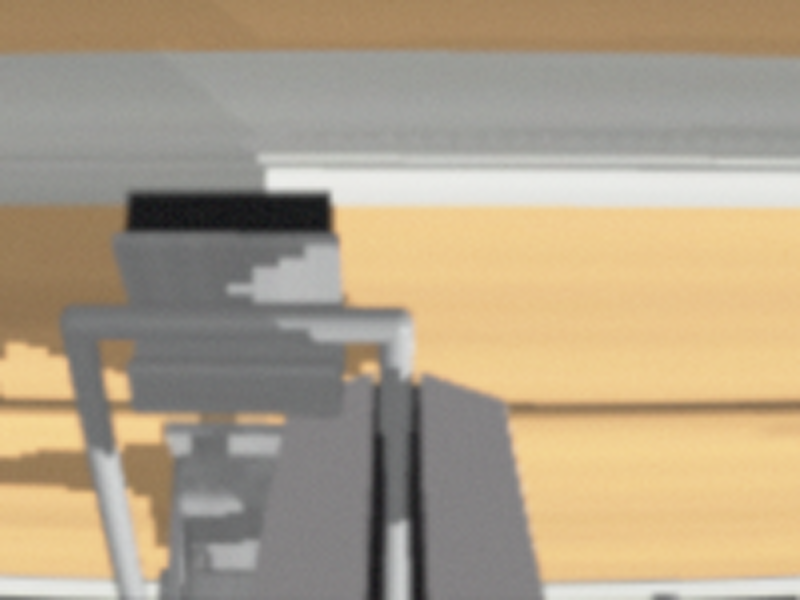

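Call:
carry_out(plan=[{"fingers": 1, "tx": -0.0007, "ty": -0.0004, "tz": 0.0007, "ax": 0, "ay": 0, "az": 0}, {"fingers": 1, "tx": -0.0014, "ty": -0.0004, "tz": 0.0014, "ax": 0, "ay": 0, "az": 0}, {"fingers": 1, "tx": -0.0014, "ty": -0.0004, "tz": 0.0014, "ax": 0, "ay": 0, "az": 0}])

```text
t: 15.0
position: [0.5672, 0.0126, 0.1895]
eef_rot: [3.14, 0.783, -3.03]
force: [-5.2, -2.1, 3.4]
opening: 0.03
```

```bash
python3 -c "
from h import *
s=arm.sense();print(s['torque']);plan()"
```

```text
[-0.15898401  0.51054346 -0.11737797]
t 15.0 case [-32.08  16.79 189.54] F case [-5.41 -1.52  3.42] op 0.03
```

Call:
carry_out(plan=[{"fingers": 1, "tx": -0.0007, "ty": 0, "tz": 0.0007, "ax": 0, "ay": 0, "az": 0}, {"fingers": 1, "tx": -0.001, "ty": 0, "tz": 0.001, "ax": 0, "ay": 0, "az": 0}, {"fingers": 1, "tx": -0.001, "ty": 0, "tz": 0.001, "ax": 0, "ay": 0, "az": 0}])

```text
t: 15.3
position: [0.5684, 0.0127, 0.1893]
eef_rot: [3.14, 0.783, -3.03]
force: [-5.5, -2.2, 4.4]
opening: 0.028
```

```bash
python3 -c "
from h import *
s=arm.sense();pickle.dump((s,vision.camera_info('wrist')),open('w13.pkl','wb'))
print(s['torque'])
im3=save('wrist','w13.png')
cv2.imwrite('pics/w13z.png',cv2.resize(im3[180:330,220:420,::-1],(800,600),interpolation=cv2.INTER_CUBIC))
plan()"
```

```text
[-0.17325999  0.65787146 -0.18297124]
t 15.35 case [-30.86  16.79 189.33] F case [-5.89 -1.01  3.97] op 0.033
```

View pics/w13z.png

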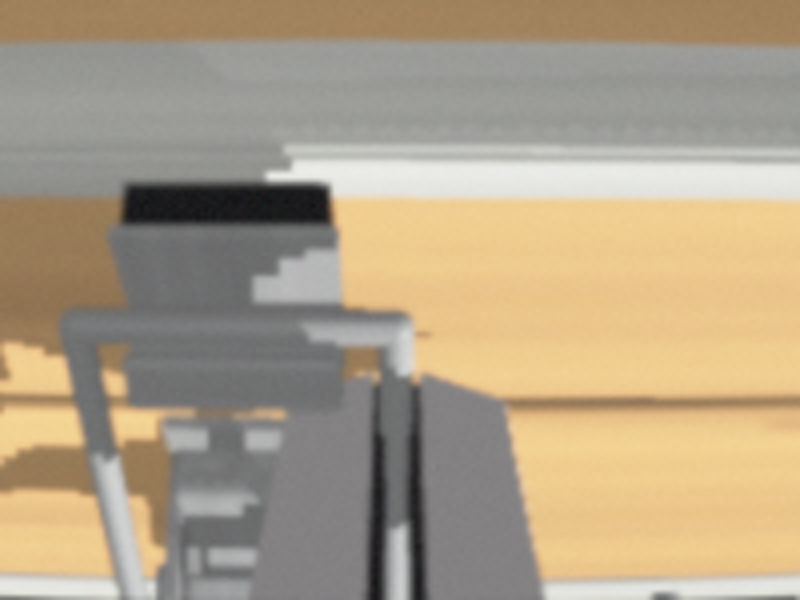

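```bash
python3 - <<'E'
from h import *
np.set_printoptions(precision=2,suppress=True)
for f,seam,pe,bar in (('w9',423,258,322),('w10',414,258,324),('w11',411,244,324),('w12',406,234,325),('w13',401,226,325)):
    s,ci=pickle.load(open(f+'.pkl','rb'))
    Z=lambda u,v:(u/4+220,v/4+180)
    P=lambda p,z: case(onz('wrist',Z(*p),z,ci))
    print(f,'seam',P((620,seam),.18)[0],'plate',P((240,pe),.1832)[0],'bar',P((240,bar),.1853)[0], 'tcp',case(s['position'])[0])
E
```

```text
w9 seam -24.88237422676338 plate -81.01660947262872 bar -69.28387985044375 tcp -41.31484480114952
w10 seam -24.10606279338459 plate -78.635080237483 bar -66.08939610293962 tcp -38.48799353473407
w11 seam -24.217704600074264 plate -79.10105279491083 bar -63.63753037019522 tcp -36.471181442747564
w12 seam -24.082712851466592 plate -78.76962671929718 bar -60.99376504037079 tcp -33.93457409568855
w13 seam -23.801060098586486 plate -78.08857268824661 bar -58.75756047426975 tcp -30.863495136053356
```

Call:
carry_out(plan=[{"fingers": 1, "tx": -0.0007, "ty": 0, "tz": 0.0005, "ax": 0, "ay": 0, "az": 0}, {"fingers": 1, "tx": -0.0009, "ty": 0, "tz": 0.0005, "ax": 0, "ay": 0, "az": 0}, {"fingers": 1, "tx": -0.0009, "ty": 0, "tz": 0.0005, "ax": 0, "ay": 0, "az": 0}])

```text
t: 15.65
position: [0.5692, 0.0129, 0.1895]
eef_rot: [3.14, 0.782, -3.03]
force: [-7.7, -2.8, 5.6]
opening: 0.029
```

```bash
python3 -c "
from h import *
s=arm.sense();pickle.dump((s,vision.camera_info('wrist')),open('w14.pkl','wb'))
print(s['torque'])
im3=save('wrist','w14.png');im2=save('side','si14.png');im=save('scene','sc14.png')
cv2.imwrite('pics/w14z.png',cv2.resize(im3[220:290,220:340,::-1],(800,466),interpolation=cv2.INTER_CUBIC))
cv2.imwrite('pics/si14z.png',cv2.resize(im2[185:265,245:335,::-1],(675,600),interpolation=cv2.INTER_CUBIC))
plan()"
```

```text
[-0.21666963  0.89908752 -0.24878748]
t 15.8 case [-30.06  16.79 189.49] F case [-8.43 -1.77  4.58] op 0.029
```

View pics/w14z.png

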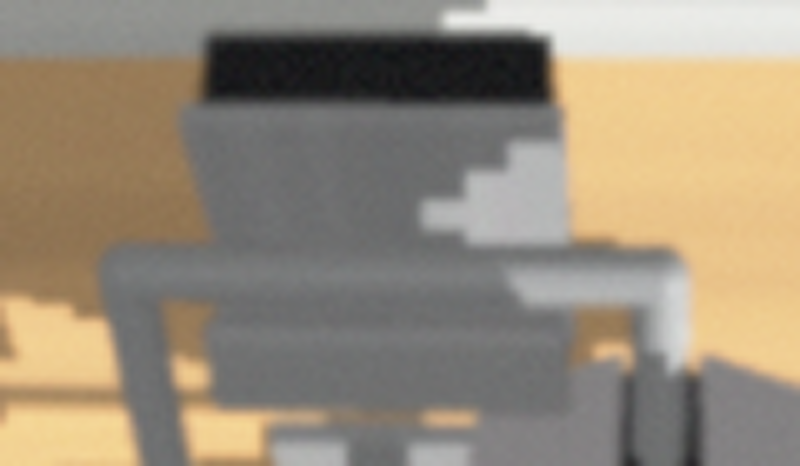

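View pics/si14z.png

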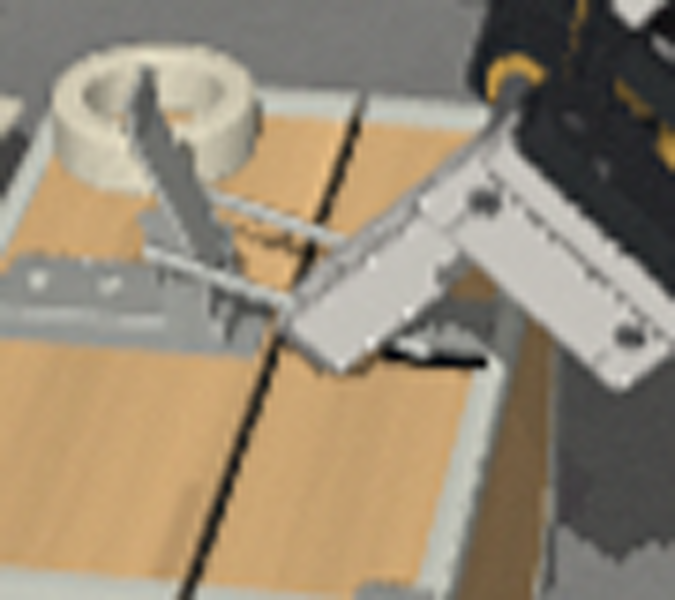

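```bash
python3 - <<'E'
from h import *
np.set_printoptions(precision=2,suppress=True)
def ony(n,uv,y):
    c,d=ray(n,uv);c=case(c);d=case(c0+d)-case(c0) if 0 else np.array([d[:2]@cx,d[:2]@cy,d[2]])
    return c+d*(y-c[1])/d[1]
Z=lambda u,v:(u/7.5+245,v/7.5+185)
for y in (-12,0,12): print('tip',y,ony('side',Z(145,75),y))
print('pin+18',ony('side',Z(148,253),18),'leg at seam',ony('side',Z(285,298),18))
E
python3 - <<'E'
from h import *
for xb in (-69,-67,-66,-65,-64,-63):
  for z in (185,187,188.5): 
    a,r,p,d=mech(xb,z); print(xb,z,'a %.2f tip (%.1f,%.1f) pin (%.1f,%.1f)'%(a,55*np.cos(a)-6*np.sin(a),200+55*np.sin(a),*p),end=' | ')
  print()
E
```

```text
tip -12 [ 14.6 -12.  250.7]
tip 0 [ 11.53  -0.   257.52]
tip 12 [  8.47  12.   264.35]
pin+18 [  9.29  18.   214.  ] leg at seam [-27.08  18.   202.95]
-69 185 a 1.68 tip (-11.7,254.7) pin (1.5,215.9) | -69 187 a 1.62 tip (-8.7,254.9) pin (2.4,215.8) | -69 188.5 a 1.58 tip (-6.5,255.0) pin (3.0,215.7) | 
-67 185 a 1.54 tip (-4.3,255.0) pin (3.7,215.6) | -67 187 a 1.48 tip (-0.9,254.8) pin (4.6,215.3) | -67 188.5 a 1.44 tip (1.4,254.5) pin (5.3,215.1) | 
-66 185 a 1.47 tip (-0.2,254.7) pin (4.8,215.3) | -66 187 a 1.40 tip (3.3,254.2) pin (5.8,214.9) | -66 188.5 a 1.36 tip (5.8,253.8) pin (6.4,214.7) | 
-65 185 a 1.39 tip (4.1,254.1) pin (6.0,214.8) | -65 187 a 1.32 tip (7.8,253.3) pin (7.0,214.4) | -65 188.5 a 1.27 tip (10.4,252.6) pin (7.6,214.1) | 
-64 185 a 1.30 tip (8.8,253.0) pin (7.2,214.3) | -64 187 a 1.23 tip (12.6,251.9) pin (8.2,213.7) | -64 188.5 a 1.18 tip (15.3,250.9) pin (8.9,213.3) | 
-63 185 a 1.21 tip (13.8,251.5) pin (8.5,213.5) | -63 187 a 1.13 tip (17.9,249.8) pin (9.5,212.9) | -63 188.5 a 1.08 tip (20.8,248.4) pin (10.2,212.3) |
```

Mechanism geometry gives pin x≈9 and a≈1.2, so the bar sits at −64, against the keeper wall under the lip. I'll ease the pull, release and retreat along the fingers.

Call:
carry_out(plan=[{"fingers": 1, "tx": 0.0004, "ty": 0, "tz": -0.0004, "ax": 0, "ay": 0, "az": 0}, {"fingers": 0.8, "tx": 0.0004, "ty": 0, "tz": -0.0004, "ax": 0, "ay": 0, "az": 0}, {"fingers": 0.575, "tx": 0.0004, "ty": 0, "tz": -0.0004, "ax": 0, "ay": 0, "az": 0}, {"fingers": 0.575, "tx": 0.0004, "ty": 0, "tz": -0.0004, "ax": 0, "ay": 0, "az": 0}, {"fingers": 0.575, "tx": 0.0004, "ty": 0, "tz": -0.0004, "ax": 0, "ay": 0, "az": 0}])

```text
t: 16.3
position: [0.5699, 0.0125, 0.1907]
eef_rot: [3.14, 0.785, -3.03]
force: [-0.5, -0.0, 0.3]
opening: 0.212
```

```bash
python3 -c "
from h import *
s=arm.sense();print(s['torque'])
im2=save('side','si15.png')
cv2.imwrite('pics/si15z.png',cv2.resize(im2[185:265,245:335,::-1],(675,600),interpolation=cv2.INTER_CUBIC))
plan()"
```

```text
[-0.03513209  0.3538375   0.03347745]
t 16.35 case [-29.42  16.37 190.76] F case [-0.03  1.04 -0.05] op 0.211
```

View pics/si15z.png

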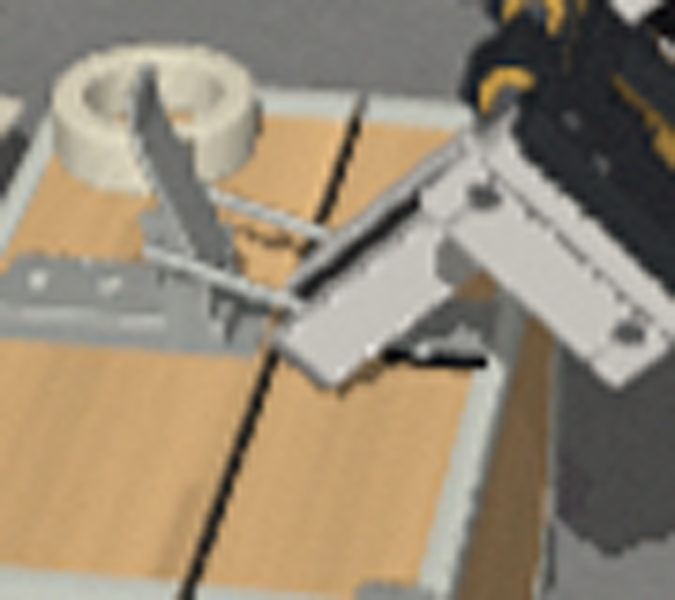

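Call:
carry_out(plan=[{"fingers": 0.575, "tx": 0, "ty": 0, "tz": -0.015, "ax": 0, "ay": 0, "az": 0}, {"fingers": 0.575, "tx": 0, "ty": 0, "tz": -0.045, "ax": 0, "ay": 0, "az": 0}, {"fingers": 0.575, "tx": 0, "ty": 0, "tz": -0.085, "ax": 0, "ay": 0, "az": 0}, {"fingers": 1, "tx": -0.02, "ty": 0, "tz": -0.12, "ax": 0, "ay": 8, "az": 0}, {"fingers": 1, "tx": -0.04, "ty": -0.008, "tz": -0.14, "ax": 0, "ay": 16, "az": 0}, {"fingers": 1, "tx": -0.04, "ty": -0.016, "tz": -0.14, "ax": 0, "ay": 24, "az": 0}, {"fingers": 1, "tx": -0.04, "ty": -0.0165, "tz": -0.14, "ax": 0, "ay": 32, "az": 0}, {"fingers": 1, "tx": -0.04, "ty": -0.0165, "tz": -0.14, "ax": 0, "ay": 40, "az": 0}, {"fingers": 1, "tx": -0.04, "ty": -0.0165, "tz": -0.14, "ax": 0, "ay": 45, "az": 0}, {"fingers": 1, "tx": -0.04, "ty": -0.0165, "tz": -0.14, "ax": 0, "ay": 45, "az": 0}, {"fingers": 1, "tx": -0.04, "ty": -0.0165, "tz": -0.14, "ax": 0, "ay": 45, "az": 0}])

```text
t: 17.45
position: [0.5016, -0.0118, 0.3174]
eef_rot: [3.14, -0.0, -3.029]
force: [-0.1, -0.6, -0.6]
opening: 0.002
```

```bash
python3 -c "
from h import *
im2=save('side','si16.png');im=save('scene','sc16.png');im3=save('wrist','w16.png')
cv2.imwrite('pics/si16z.png',cv2.resize(im2[185:265,225:335,::-1],(770,560),interpolation=cv2.INTER_CUBIC))
cv2.imwrite('pics/sc16z.png',cv2.resize(im[180:260,300:410,::-1],(770,560),interpolation=cv2.INTER_CUBIC))
plan()"
```

```text
t 17.6 case [-1.0098e+02 -2.0000e-01  3.1836e+02] F case [0.48 0.94 0.07] op 0.006
```

View pics/si16z.png

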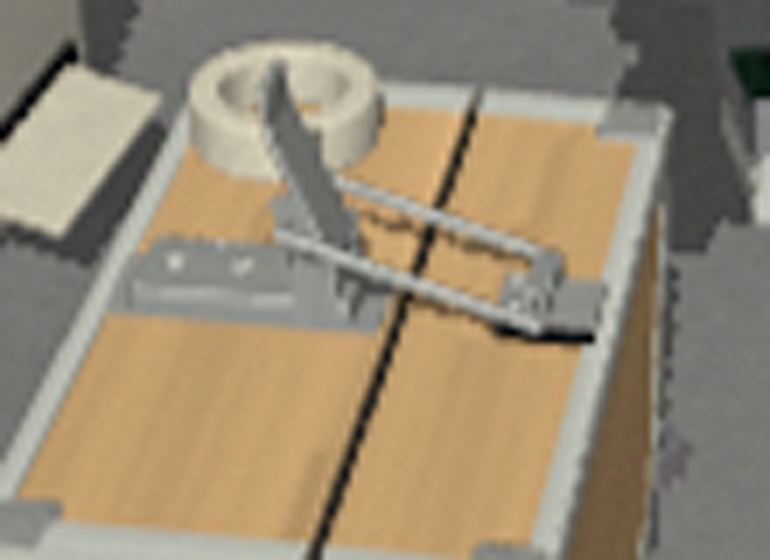

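View pics/sc16z.png

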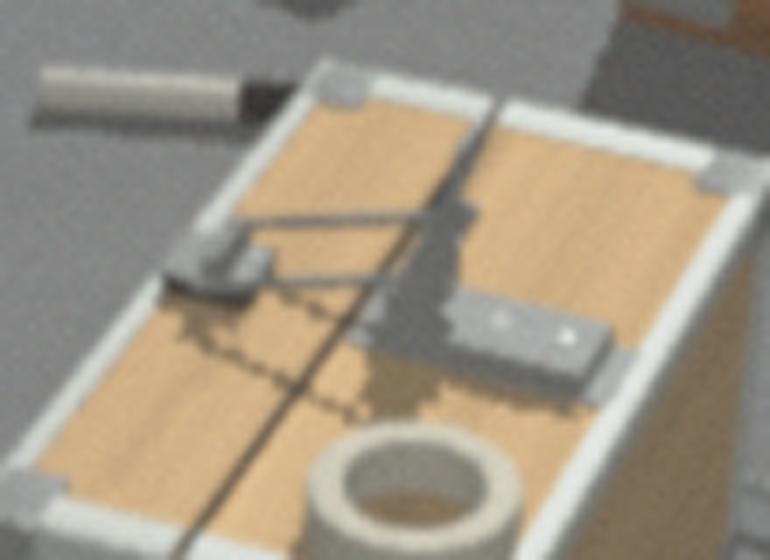

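```bash
python3 - <<'E'
from h import *
r=42;L=[(-20,0,300,0),(-12,0,246,0)]
for a in (1.4,1.3,1.2,1.1,1.0,.9,.8,.7,.6,.5,.4,.3,.2,.1,0):
    L.append((round(r*np.cos(a)-6*np.sin(a)-8+XB,1),0,round(200+r*np.sin(a)+6*np.cos(a),1),0)); print(a)
plan(*L)
E
```

```text
1.4
1.3
1.2
1.1
1.0
0.9
0.8
0.7
0.6
0.5
0.4
0.3
0.2
0.1
0
t 17.6 case [-1.0098e+02 -2.0000e-01  3.1836e+02] F case [0.48 0.94 0.07] op 0.006
(-20, 0, 300, 0) -> [-0.081   0.0003  0.0184] [ 0.03  0.05 -0.08]
(-12, 0, 246, 0) -> [-0.0889  0.0003  0.0724] [ 0.03  0.05 -0.08]
(np.float64(-7.5), 0, np.float64(242.4), 0) -> [-0.0934  0.0003  0.076 ] [ 0.03  0.05 -0.08]
(np.float64(-3.2), 0, np.float64(242.1), 0) -> [-0.0977  0.0003  0.0763] [ 0.03  0.05 -0.08]
(np.float64(0.9), 0, np.float64(241.3), 0) -> [-0.1018  0.0003  0.0772] [ 0.03  0.05 -0.08]
(np.float64(5.0), 0, np.float64(240.2), 0) -> [-0.1059  0.0003  0.0783] [ 0.03  0.05 -0.08]
(np.float64(8.9), 0, np.float64(238.6), 0) -> [-0.1098  0.0003  0.0799] [ 0.03  0.05 -0.08]
(np.float64(12.7), 0, np.float64(236.6), 0) -> [-0.1136  0.0003  0.0819] [ 0.03  0.05 -0.08]
(np.float64(16.3), 0, np.float64(234.3), 0) -> [-0.1172  0.0003  0.0842] [ 0.03  0.05 -0.08]
(np.float64(19.6), 0, np.float64(231.6), 0) -> [-0.1205  0.0003  0.0869] [ 0.03  0.05 -0.08]
(np.float64(22.6), 0, np.float64(228.7), 0) -> [-0.1235  0.0003  0.0898] [ 0.03  0.05 -0.08]
(np.float64(25.3), 0, np.float64(225.4), 0) -> [-0.1262  0.0003  0.0931] [ 0.03  0.05 -0.08]
(np.float64(27.6), 0, np.float64(221.9), 0) -> [-0.1285  0.0003  0.0966] [ 0.03  0.05 -0.08]
(np.float64(29.7), 0, np.float64(218.1), 0) -> [-0.1306  0.0003  0.1004] [ 0.03  0.05 -0.08]
(np.float64(31.3), 0, np.float64(214.2), 0) -> [-0.1322  0.0003  0.1043] [ 0.03  0.05 -0.08]
(np.float64(32.5), 0, np.float64(210.2), 0) -> [-0.1334  0.0003  0.1083] [ 0.03  0.05 -0.08]
(np.float64(33.3), 0, np.float64(206.0), 0) -> [-0.1342  0.0003  0.1125] [ 0.03  0.05 -0.08]
```

Call:
carry_out(plan=[{"fingers": 1, "tx": -0.04, "ty": 0.0003, "tz": 0.005, "ax": 0, "ay": 0, "az": 0}, {"fingers": 1, "tx": -0.078, "ty": 0.0003, "tz": 0.018, "ax": 0, "ay": 0, "az": 0}, {"fingers": 1, "tx": -0.085, "ty": 0.0003, "tz": 0.05, "ax": 0, "ay": 0, "az": 0}, {"fingers": 1, "tx": -0.089, "ty": 0.0003, "tz": 0.072, "ax": 0, "ay": 0, "az": 0}, {"fingers": 1, "tx": -0.0934, "ty": 0.0003, "tz": 0.076, "ax": 0, "ay": 0, "az": 0}, {"fingers": 1, "tx": -0.0977, "ty": 0.0003, "tz": 0.0763, "ax": 0, "ay": 0, "az": 0}, {"fingers": 1, "tx": -0.1018, "ty": 0.0003, "tz": 0.0772, "ax": 0, "ay": 0, "az": 0}, {"fingers": 1, "tx": -0.1059, "ty": 0.0003, "tz": 0.0783, "ax": 0, "ay": 0, "az": 0}, {"fingers": 1, "tx": -0.1059, "ty": 0.0003, "tz": 0.0783, "ax": 0, "ay": 0, "az": 0}])

```text
t: 18.5
position: [0.6075, -0.0001, 0.2416]
eef_rot: [-3.141, 0.002, -3.03]
force: [-2.5, -1.2, 3.1]
opening: 0.005
```

```bash
python3 -c "
from h import *
im2=save('side','si17.png')
cv2.imwrite('pics/si17z.png',cv2.resize(im2[175:255,235:335,::-1],(700,560),interpolation=cv2.INTER_CUBIC))
plan((5,0,240.2))"
```

```text
t 18.55 case [  6.4   -0.33 241.44] F case [-2.14  0.13  2.32] op 0.003
(5, 0, 240.2) -> [0.0014 0.0003 0.0012] [-0.01  0.12 -0.06]
```

View pics/si17z.png

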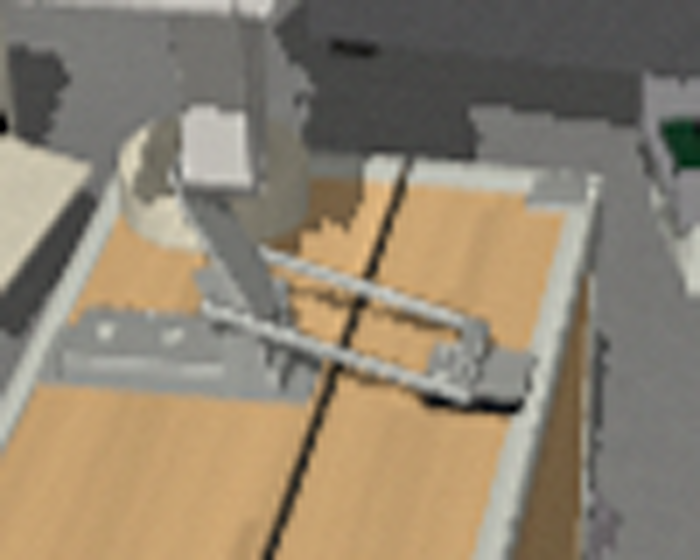

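Call:
carry_out(plan=[{"fingers": 1, "tx": -0.0039, "ty": 0.0003, "tz": 0.0016, "ax": 0, "ay": 0, "az": 0}, {"fingers": 1, "tx": -0.0077, "ty": 0.0003, "tz": 0.0036, "ax": 0, "ay": 0, "az": 0}, {"fingers": 1, "tx": -0.0113, "ty": 0.0003, "tz": 0.0059, "ax": 0, "ay": 0, "az": 0}, {"fingers": 1, "tx": -0.0113, "ty": 0.0003, "tz": 0.0059, "ax": 0, "ay": 0, "az": 0}])

```text
t: 18.95
position: [0.6189, 0.0013, 0.2347]
eef_rot: [-3.141, 0.002, -3.03]
force: [-2.0, -2.1, 3.9]
opening: 0.001
```

```bash
python3 -c "
from h import *
im2=save('side','si18.png')
cv2.imwrite('pics/si18z.png',cv2.resize(im2[175:255,235:335,::-1],(700,560),interpolation=cv2.INTER_CUBIC))
plan((16.3,0,234.3))"
```

```text
t 19.0 case [ 1.7940e+01 -1.9000e-01  2.3472e+02] F case [-2.27 -1.51  4.43] op 0.004
(16.3, 0, 234.3) -> [0.0016 0.0002 0.0004] [-0.02  0.1  -0.07]
```

View pics/si18z.png

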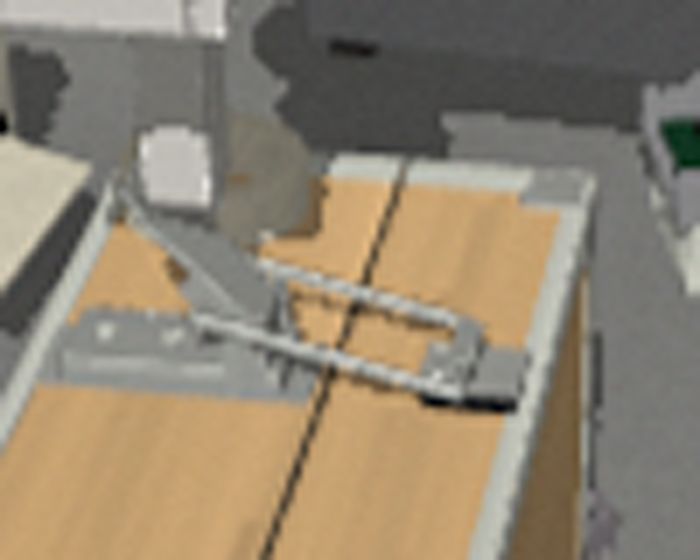

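Call:
carry_out(plan=[{"fingers": 1, "tx": -0.0033, "ty": 0, "tz": 0.0027, "ax": 0, "ay": 0, "az": 0}, {"fingers": 1, "tx": -0.0063, "ty": 0, "tz": 0.0056, "ax": 0, "ay": 0, "az": 0}, {"fingers": 1, "tx": -0.009, "ty": 0, "tz": 0.0089, "ax": 0, "ay": 0, "az": 0}, {"fingers": 1, "tx": -0.0113, "ty": 0, "tz": 0.0124, "ax": 0, "ay": 0, "az": 0}])

```text
t: 19.4
position: [0.6301, 0.0029, 0.2215]
eef_rot: [3.141, 0.002, -3.03]
force: [-0.7, -0.3, 1.1]
opening: 0.007
```

Call:
carry_out(plan=[{"fingers": 1, "tx": -0.0021, "ty": 0, "tz": 0.0038, "ax": 0, "ay": 0, "az": 0}, {"fingers": 1, "tx": -0.0037, "ty": 0, "tz": 0.0077, "ax": 0, "ay": 0, "az": 0}, {"fingers": 1, "tx": -0.0049, "ty": 0, "tz": 0.0117, "ax": 0, "ay": 0, "az": 0}, {"fingers": 1, "tx": -0.0053, "ty": 0, "tz": 0.0145, "ax": 0, "ay": 0, "az": 0}])

```text
t: 19.8
position: [0.6341, 0.0039, 0.2061]
eef_rot: [3.14, -0.001, -3.03]
force: [-3.4, 0.7, 12.9]
opening: 0.002
```

```bash
python3 -c "
from h import *
im2=save('side','si19.png')
cv2.imwrite('pics/si19z.png',cv2.resize(im2[175:255,235:335,::-1],(700,560),interpolation=cv2.INTER_CUBIC))
plan((33.3,0,206))"
```

```text
t 19.85 case [ 33.41   0.58 206.52] F case [ 0.43  0.87 -0.57] op 0.004
(33.3, 0, 206) -> [ 0.0001 -0.0006  0.0005] [ 0.07 -0.07 -0.05]
```

View pics/si19z.png

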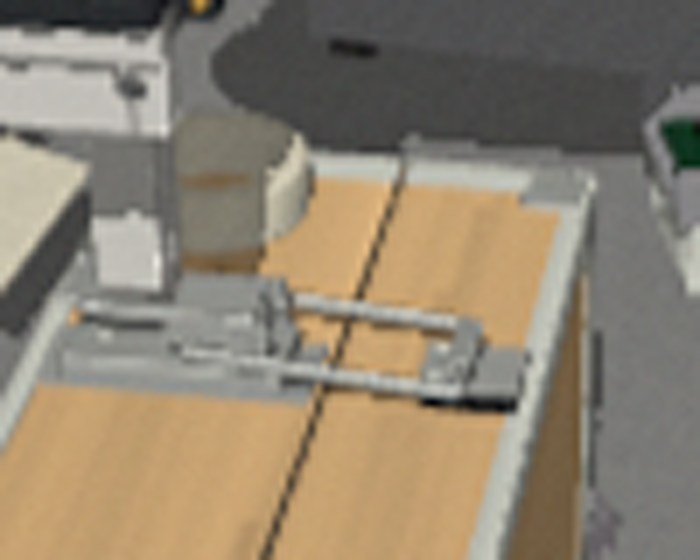

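The lever has snapped down. I'll give it a gentle confirming press and then lift away.

Call:
carry_out(plan=[{"fingers": 1, "tx": 0, "ty": 0, "tz": 0.0007, "ax": 0, "ay": 0, "az": 0}, {"fingers": 1, "tx": 0, "ty": 0, "tz": 0.0012, "ax": 0, "ay": 0, "az": 0}, {"fingers": 1, "tx": 0, "ty": 0, "tz": 0.0012, "ax": 0, "ay": 0, "az": 0}])

```text
t: 20.15
position: [0.6345, 0.0036, 0.2063]
eef_rot: [3.141, 0.0, -3.03]
force: [-0.6, 0.8, 0.8]
opening: 0.008
```

Call:
carry_out(plan=[{"fingers": 1, "tx": 0, "ty": 0, "tz": -0.01, "ax": 0, "ay": 0, "az": 0}, {"fingers": 1, "tx": 0, "ty": 0, "tz": -0.05, "ax": 0, "ay": 0, "az": 0}, {"fingers": 1, "tx": 0, "ty": 0, "tz": -0.1, "ax": 0, "ay": 0, "az": 0}, {"fingers": 1, "tx": 0.03, "ty": 0, "tz": -0.15, "ax": 0, "ay": 0, "az": 0}, {"fingers": -1, "tx": 0.03, "ty": 0, "tz": -0.16, "ax": 0, "ay": 0, "az": 0}, {"fingers": -1, "tx": 0.03, "ty": 0, "tz": -0.16, "ax": 0, "ay": 0, "az": 0}, {"fingers": -1, "tx": 0.03, "ty": 0, "tz": -0.16, "ax": 0, "ay": 0, "az": 0}, {"fingers": -1, "tx": 0.03, "ty": 0, "tz": -0.16, "ax": 0, "ay": 0, "az": 0}])

```text
t: 20.95
position: [0.604, 0.0002, 0.3633]
eef_rot: [3.14, -0.004, -3.03]
force: [-0.7, 0.8, -0.6]
opening: 0.307
```

```bash
python3 -c "
from h import *
im2=save('side','si20.png');im=save('scene','sc20.png');im3=save('wrist','w20.png')
cv2.imwrite('pics/si20z.png',cv2.resize(im2[175:255,225:335,::-1],(770,560),interpolation=cv2.INTER_CUBIC))
cv2.imwrite('pics/sc20z.png',cv2.resize(im[170:280,280:420,::-1],(764,600),interpolation=cv2.INTER_CUBIC))
plan()"
```

```text
t 21.1 case [3.2000e+00 3.3000e-01 3.6345e+02] F case [-0.76 -1.39 -0.49] op 0.436
```

View pics/si20z.png

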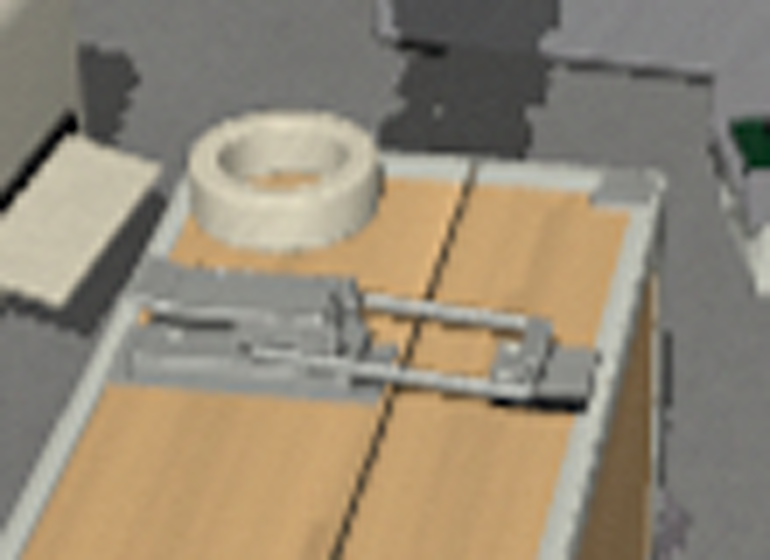

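View pics/sc20z.png

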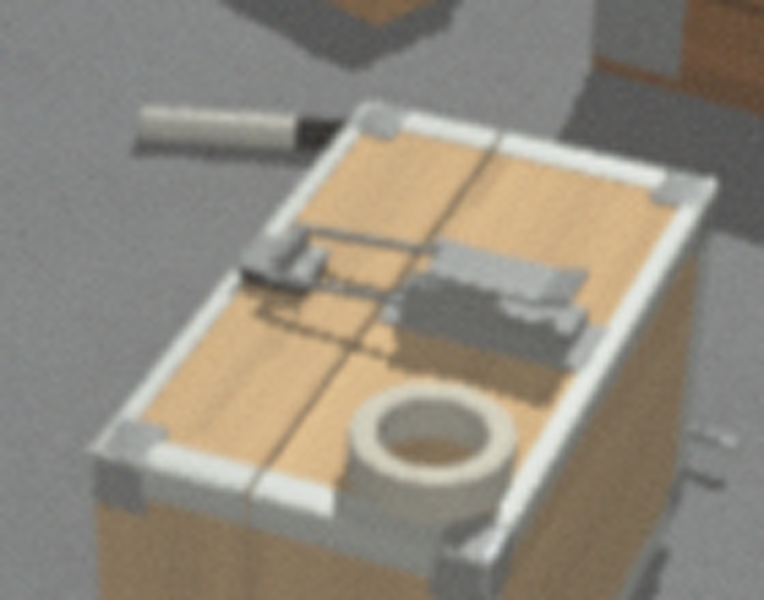

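View pics/w20.png

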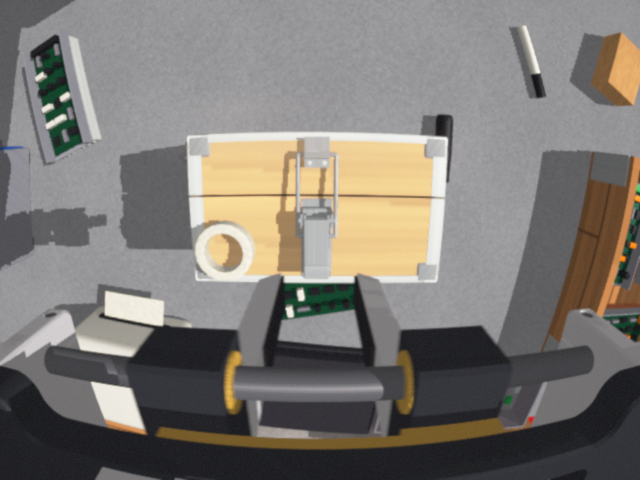

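The wrist view shows a thin, even seam at row 196, the loop over the keeper at (316,155), the lever lying flat at (316,245), and the tape where it was. Handing in.

```bash
python3 -c "
from h import *
print(ticket.hand_in())"
```

```text
the job is handed in; nothing more can be done
None
```

The lid is shut, the loop is hooked under the keeper's lip, the lever is down, and the arm is clear. I handed the job in at about 21 s.

**Steps**
- **Lid:** I pushed it to with shut fingertips at about 3–5 N. It stopped on the seal at about 8–9 N.
- **Loop:** I gripped its +y leg, lowered the bar onto the keeper plate by feel (the packing looked about 3–5 mm), slid it under the lip to the wall, and let go.
- **Lever:** I pressed it down with about 5 N on the way, and it snapped over centre.

**Last checks**
- **Lever:** All three cameras show it lying flat. The fingertips met its top at 206 mm, which is its fully-down height.
- **Lid:** The seam is a thin, even line, but I did not measure the lid angle itself.
- **Hook:** The cameras show the bar in the keeper slot, and the lever position agreed with the bar being at the wall before I released it.
- **Bystanders:** The tape, screwdriver, board, marker and drive look unmoved. I did not check the plug separately.

**Less than ideal**
- The bar pressed on the keeper with about 10 N when it landed, and friction moved the lid about 2 mm back towards its seal.
- I eased off before sliding on, and the pull on the loop reached about 8 N just before release.
- The lever press touched about 13 N for a moment as it bottomed.
- The wrist camera's readings at low angles were off by about 3 mm, so I relied on contact forces there.

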